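Open the slanted hazelnut jar and put its dipper in

ROBOT

A 7-joint arm with a two-finger parallel gripper is mounted at the origin on the work surface. World frame = base frame: x ahead of the robot, y to its left, z up, the work surface at z = 0. Lengths are in mm, angles in rad, forces in N, time in s.
With the tool pointing down it reaches from about 400 to 875 mm from the base axis. Payload 6.5 kg.
Tool frame: the origin (TCP) lies midway between the tips of the shut fingers; the grasp point (between the pads) lies 19 mm behind it; x points along the fingers, y is the direction in which the jaws open and shut, and the axes are right-handed (so a half turn about x gives the same grasp; the last joint's range is limited). The gripper opens to 88 mm and grips with 3 to 60 N. Pads are 18 mm wide; open, the fingers measure 123 mm over their backs; the gripper's body (75 mm by 187 mm) begins 45 mm behind the grasp point.
Start: joints at [-1.244, 0.536, -0.004, 1.538, 0.003, 1.067, -0.071], TCP at [248.799, 600.491, 238.716] pointing down, gripper open.
Joint ranges: [-2.7, 2.7], [-0.37, 2.16], [-1.27, 1.26], [0.24, 2.4], [-1.31, 4.45], [0.19, 1.91], [-2.76, 2.76]. Speed limits (rad/s): [2.39, 2.39, 3.14, 3.14, 3.14, 3.14, 3.14].

INTERFACE

Orientations are given as a 3x3 rotation matrix whose columns are the frame's x, y, z axes.
In Python, from bench import robot gives the robot as it stands.
- The arm moves only by the tool drive_tool, never from a script. Its argument "commands" is a list of rows, each a list of 3 entries, a list of its own where there are three numbers: the closure, from 0 (fully open) to 1 (shut), then the shift along the tool's x, y, z in cm, then the turn about the tool's x in rad. A call has exactly 10 rows; each row shifts and turns the pose as measured when the row begins, along the tool's axes as they then stand; what a row does not reach is not made up. A row lasts 1/8 s, in which the tool goes at most 62.5 mm and 10.7 degrees, less where a joint would pass 70% of its speed; a pose out of reach is approached as far as the arm can. A call is refused whole if a number of a shift passes 6.25 or a number of a turn 0.188, either way. A call with a gripper value outside its range is refused whole. The fingers move at their own pace and stop on an object; "grip_force" is the grip in N (left out, the last holds). Time passes only in rows, so rows that do not move let the fingers close, or fill a call up. It gives the time, the measured TCP pose, the force and the opening at its end, in the units of the state.
- robot.get_obs(): the state, without advancing time (a new reading comes with each control period).
- robot.read_camera(name): name is "scene" or "top" or "wrist"; returns a dict with "color" (480x640x3 uint8, blue, green, red), "mtx" (3x3 intrinsics, pixels), "rvec" (rotation vector, rad) and "tvec" (3), from world to camera coordinates, as OpenCV has them. Camera axes: x right, y down, z forward; pixel columns grow to the right and rows downward; lengths in mm; the calibration is good to about 2 mm. A picture is of the moment at which its call begins. There is no depth.
- robot.hand_in(): hands the job in, once; it reports no verdict.
The state is a dict: "time": time; "joints": joint angles; "joint_vel": joint speeds; "joint_efforts": joint torques, N m; "position": TCP position; "tool_rot": TCP orientation; "force": force on the tool from outside, world axes, zero at the start; "wrist_torque": the same for the moment, N m; "opening": finger opening in mm.
Only numpy, scipy, OpenCV 4.12 (cv2) and the standard library are available. Lean on these libraries where they do the work, as an engineer would, in place of code of your own. Each camera call takes 0.05 s, during which the arm holds its last target. There are 200 camera calls.

TASK

Get the jar of hazelnuts in the slanted rack ready for use: unscrew its ribbed steel lid (it is the jar without the pouring spout), lay the lid flat and top side up in the shallow aluminium tray, then put the dipper that stands on the bench into the open jar, cup first, so that it rests on the nuts. Do not drop the lid or the dipper, and do not push the bowl, the mould on the scale or the spatula about.

Things in the scene. Friction and masses are not known exactly. Their poses are not given: they have to be found in the camera images.
- lid_center (a point): Ribbed steel screw lid on the hazelnut jar, 65 mm across, 30 mm high, 60 g. Point: its centre, half-way up; z: along its axis, out of its flat top. Screwed down tight at the start. Turning it counter-clockwise (seen from its top) lifts it 18 mm per turn; the thread lets go after about 205 degrees (10 mm up), then it lifts off along the axis; more turning does no harm.
- jar: Glass jar of hazelnuts held fast in one of the two places of the slanted steel rack (140 mm apart; the other place holds a like jar with a steel cone and pouring spout, 174 mm along its axis). Body 84 mm across, 94 mm long, then shoulder and neck. Origin: centre of its underside; z: along its axis to the mouth, leaning 26 degrees from vertical, towards the robot's side.
- jar_mouth (a point): Centre of the jar's round rim, 145 mm along its axis; axes as jar. Opening 46 mm across, neck with thread 58 mm. The shut lid's top is 3 mm above the rim and its skirt's edge 27 mm below it; the shoulder begins 36 mm below the rim, so the fingers can pass 8 mm beyond the lid's edge.
- jar_fill (a point): Centre of the top of the layer of hazelnuts inside the jar, 95 mm below the rim along the axis (50 mm above the jar's underside); axes as jar. The nuts lie packed and firm, 78 mm across.
- tray_floor (a point): Shallow aluminium tray, fixed on the bench, 170 mm (x) by 200 mm (y), rim 12 mm high and 3 mm thick. Point: centre of its floor, 3 mm above the bench; z up.
- dipper_grip (a point): Steel dipper with a straight upright handle, standing on its cup on the bench, 170 mm tall, 110 g. Point: middle of its black round grip, 16 mm across and 55 mm long, 142 mm above the cup's underside; z: up along the handle; x: from the handle towards the cup's axis, which is 12.5 mm off. Handle below the grip is 7 mm thick.
- dipper_cup (a point): Centre of the dipper's cup, 34 mm across and 40 mm high, open at the top; 20 mm above its underside. Axes as dipper_grip, from which it lies 12.5 mm along x and 122.5 mm along -z.
- bowl: Bystander: steel bowl of chopped nuts, 128 mm across, 52 mm high, on the bench in front of the robot. Origin: centre of its underside.
- mould: Bystander: pale yellow bar mould, 130 by 220 by 36 mm, lying on the kitchen scale to the robot's left (scale platform 70 mm above the bench). Origin: centre of its underside.
- spatula: Bystander: spatula lying on the bench on the right; about 280 mm long, along its x axis. Origin: centre of its underside.
- lid: The lid again, for its rules: origin at the centre of its lower edge, 15 mm below lid_center; same axes.
- dipper: The dipper again, for its rules: origin at the centre of its cup's underside; axes as dipper_grip.
Not all that is in view belongs to the job. Leave any blue look-alike of the lid alone.

How it is judged (in metres and radians):
On the way, in this order (a step that is already met when the one before it is completed fails the run):
1. the lid is off the jar (distance between lid_center and jar_mouth above 0.06 m), for 0.1 s.
2. the lid lies flat in the tray, top side up, let go (angle between lid_center's own z axis and vertical below 0.1 rad and z of lid_center in the frame of tray_floor between 0.01 and 0.019 m and x of lid_center in the frame of tray_floor between -0.055 and 0.055 m and y of lid_center in the frame of tray_floor between -0.07 and 0.07 m and contact force between the fingers and lid below 0.1 N), for 0.2 s.
At the end, for the whole second after the job is handed in: The lid lies at rest, flat (within 6 degrees) and top side up on the tray's floor; the dipper's cup is inside the jar, within 12 mm of resting on the nuts, at rest; nothing is held (angle between lid_center's own z axis and vertical below 0.1 rad and z of lid_center in the frame of tray_floor between 0.01 and 0.019 m and x of lid_center in the frame of tray_floor between -0.055 and 0.055 m and y of lid_center in the frame of tray_floor between -0.07 and 0.07 m and linear speed of each of lid, dipper below 0.02 m/s and distance between dipper_cup and jar_fill below 0.05 m and z of dipper_cup in the frame of jar below 0.085 m); the robot touches nothing.
It fails at once if the bowl is pushed more than 30 mm (distance of bowl from where it was at the start of the episode above 0.03 m).
It fails at once if the mould is pushed more than 30 mm (distance of mould from where it was at the start of the episode above 0.03 m).
It fails at once if the spatula is pushed more than 30 mm (distance of spatula from where it was at the start of the episode above 0.03 m).
It fails at once if the lid is dropped (falls free faster than 0.7 m/s, 25 mm) (linear speed of lid above 0.7 m/s and contact force between the fingers and lid below 0.02 N).
It fails at once if the dipper is dropped (falls free faster than 0.8 m/s, 33 mm) (linear speed of dipper above 0.8 m/s and contact force between the fingers and dipper below 0.02 N).
It also fails if it takes over 72 s, if anything falls off the work surface, if the arm or the gripper's body presses on something with over 40 N, if the wrist force passes 120 N, or if a joint passes its speed limit or range.

## Working session

There is one attempt and no reset: what is moved stays moved. The work goes in short steps, Python scripts to look and compute and a tool call to move; the robot and the scene stay as the last step left them, time stands still between calls to the robot, and variables do not carry over. Pictures are saved under pics/ and viewed, about 8 in all and at most 12, crops included, and the job is handed in when it is done.

Besides the shell and the picture viewer there is one more tool, called after "Emit:" as a command line: name --argument value ..., lists and objects as JSON in quotes. drive_tool: Moves the arm, as the interface text tells. Its arguments: {"type":"object","properties":{"commands":{"type":"array","items":{"type":"array"}},"grip_force":{"type":"number"}},"required":["commands"]}

```bash
mkdir -p pics; cat > h.py <<'E'
import numpy as np, cv2
from bench import robot
def cam(n):
    c=robot.read_camera(n); R=cv2.Rodrigues(np.array(c["rvec"],float))[0]; t=np.array(c["tvec"],float).ravel()
    return c["color"],np.array(c["mtx"],float),R,t
def ray(K,R,t,u,v):
    d=R.T@np.linalg.solve(K,[u,v,1.]); return -R.T@t,d/np.linalg.norm(d)
def onz(K,R,t,u,v,z):
    o,d=ray(K,R,t,u,v); return o+d*(z-o[2])/d[2]
def tri(rs):
    A=sum(np.eye(3)-np.outer(d,d) for o,d in rs); b=sum((np.eye(3)-np.outer(d,d))@o for o,d in rs); return np.linalg.solve(A,b)
def proj(K,R,t,p):
    q=K@(R@np.asarray(p,float)+t); return q[:2]/q[2]
E
python3 - <<'E'
from h import *
np.set_printoptions(precision=3,suppress=True)
ims=[]
for n in ("scene","top","wrist"):
    c=cam(n); cv2.imwrite(f"pics/{n}0.png",c[0]); np.savez(f"pics/{n}0.npz",K=c[1],R=c[2],t=c[3]); print(n,c[1][0],c[1][1],-c[2].T@c[3],c[2][2])
o=robot.get_obs(); print(o["time"],o["position"],o["tool_rot"],o["opening"])
E
ls
```

```text
scene [547.84    0.    318.527] [  0.    547.84  238.588] [1432.691 -422.954 1133.482] [-0.614  0.337 -0.714]
top [457.842   0.    322.538] [  0.    457.842 241.688] [ 458.956   86.83  1350.41 ] [ 0.075 -0.006 -0.997]
wrist [389.828   0.    314.687] [  0.    389.828 238.607] [182.419 627.511 383.991] [ 0.255 -0.107 -0.961]
0.15 [248.639 600.086 238.044] [[-0.     0.383  0.924]
 [-0.001  0.924 -0.383]
 [-1.    -0.001  0.   ]] 88.10027318515169
h.py
pics
```

View pics/scene0.png

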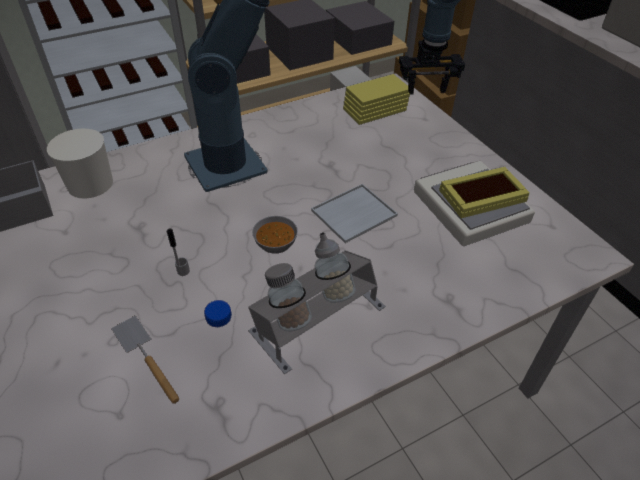

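View pics/top0.png

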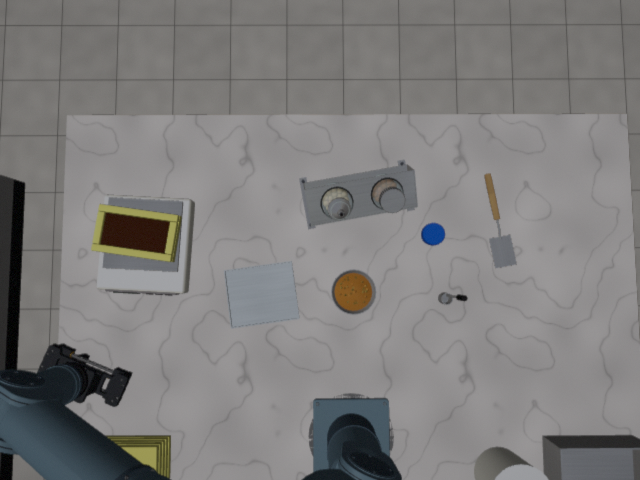

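The two views show the ribbed lid at scene (280,275) / top (390,200), the spouted jar at scene (330,255) / top (338,205), and a blue decoy at scene (218,313) / top (433,234). The dipper is at scene (178,250) / top (450,298), the tray at top (262,295), the bowl at top (354,291) and the spatula at top (500,220). The steel ribbed lid fits the description, so I'll check it in an enlarged crop.

```bash
python3 - <<'E'
import cv2,numpy as np
s=cv2.imread("pics/scene0.png");t=cv2.imread("pics/top0.png")
def crop(i,x,y,w,h,f):
    c=cv2.resize(i[y:y+h,x:x+w],None,fx=f,fy=f,interpolation=cv2.INTER_CUBIC)
    for k in range(0,w,10): cv2.line(c,(k*f,0),(k*f,4 if k%50 else 10),(0,0,255),1)
    for k in range(0,h,10): cv2.line(c,(0,k*f),(4 if k%50 else 10,k*f),(0,0,255),1)
    return c
a=crop(s,240,230,100,75,4); b=crop(t,360,155,100,75,4); c=crop(s,140,220,100,75,4); d=crop(t,400,260,100,75,4)
cv2.imwrite("pics/c1.png",np.vstack([np.hstack([a,b]),np.hstack([c,d])]))
E
```

```text
(no output)
```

View pics/c1.png

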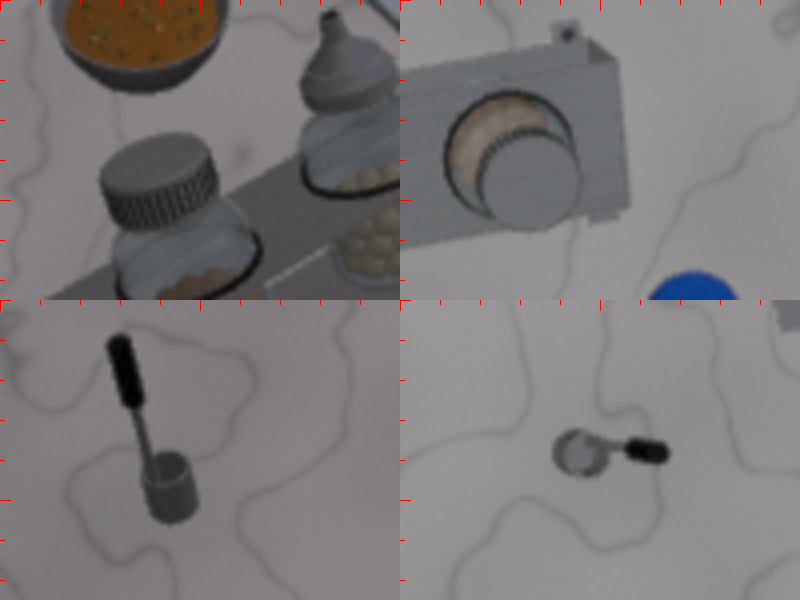

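The crop confirms it. The ribbed steel lid has its top face at scene (279,271) / top (393,200). The dipper's cup mouth is at top (445,298), and its grip centre is at scene (171,238) / top (462,298). Next I'll measure.

```bash
cat > m.py <<'E'
from h import *
np.set_printoptions(precision=1,suppress=True)
C={n:np.load(f"pics/{n}0.npz") for n in("scene","top")}
def T(s,t): 
    rs=[ray(*(C[n][k] for k in "KRt"),*p) for n,p in (("scene",s),("top",t))]
    P=tri(rs); return P,[np.linalg.norm(np.cross(P-o,d)) for o,d in rs][0]
Z=lambda n,p,z: onz(*(C[n][k] for k in "KRt"),*p,z)
E
python3 - <<'E'
from m import *
lt,e=T((279.3,270.8),(392.8,200)); print("lidtop",lt,e)
print("grip",*T((171.2,237.8),(461.8,297.8)))
print("griptop",*T((169.5,229.5),(466,298)))
print("cup mouth top",Z("top",(445,298.3),40),"scene mouth", Z("scene",(140+170/4,220+162/4),40))
im=cv2.imread("pics/top0.png"); im2=cv2.imread("pics/scene0.png")
# rack: gray plate
hsv=cv2.cvtColor(im,cv2.COLOR_BGR2HSV); print(hsv[190,310],hsv[180,345],hsv[290,260],hsv[200,392],hsv[310,430])
# tray via colour
m=cv2.inRange(hsv,tuple(int(x) for x in hsv[290,260]-np.array([10,15,12])),tuple(int(x) for x in hsv[290,260]+np.array([10,15,12])))
def big(m,box):
    x0,y0,x1,y1=box; q=np.zeros_like(m); q[y0:y1,x0:x1]=m[y0:y1,x0:x1]
    c=max(cv2.findContours(q,cv2.RETR_EXTERNAL,cv2.CHAIN_APPROX_NONE)[0],key=cv2.contourArea); return cv2.minAreaRect(c)
r=big(m,(210,250,320,340)); print("tray",r,Z("top",r[0],8))
v=hsv[190,310].astype(int); m=cv2.inRange(hsv,tuple(int(x) for x in np.clip(v-[12,25,25],0,255)),tuple(int(x) for x in v+[12,25,20]))
r=big(m,(280,140,430,240)); b=cv2.boxPoints(r); print("rack",r,b); print([Z("top",p,60) for p in b])
print("blue",Z("top",(433,234),15),"bowl",Z("top",(354,291),52),"spat",Z("top",(502,250),5))
print("spout top",*T((323,235),(340,213)))
E
```

```text
lidtop [ 655.9 -101.1  173.4] 1.9568131599552299
grip [ 400.7 -284.7  138.7] 1.547400241962447
griptop [ 402.1 -284.8  169.8] 2.6264250321429747
cup mouth top [ 394.1 -268.6   40. ] scene mouth [ 396.1 -268.8   40. ]
[102  11 115] [102  12 110] [107  24 147] [105  14 113] [165   4 137]
tray ((261.13287353515625, 294.1409606933594), (59.2246208190918, 68.8626937866211), 82.23483276367188) [407.3 258.8   8. ]
rack ((359.5159912109375, 193.0880126953125), (50.62458038330078, 114.93389129638672), 79.69515228271484) [[298.4 178.5]
 [411.5 157.9]
 [420.6 207.7]
 [307.5 228.3]]
[array([737.1, 147.4,  60. ]), array([ 795.7, -176.9,   60. ]), array([ 651.5, -199.9,   60. ]), array([594.1, 121.9,  60. ])]
blue [ 580.3 -244.8   15. ] bowl [416.4  -8.6  52. ] spat [ 533.  -449.9    5. ]
spout top [618.8  35.7 194.5] 0.2673164166097871
```

The measurements agree with the given sizes: jar spacing 141 mm, spout height as expected, grip 139 mm high. The tool turns only about its own x, so tilting it by 26° needs a trick. I'll raise it over azimuth ~10° until q6 saturates, which should tilt it outward radially along the jar's axis. I'll test that first.

Emit:
drive_tool --commands '[[0, [-2, -3.2, 5], 0], [0, [-2, -3.2, 5], 0], [0, [-2, -3.2, 5], 0], [0, [-2, -3.2, 5], 0], [0, [-2, -3.2, 5], 0], [0, [-2, -3.2, 5], 0], [0, [-2, -3.2, 5], 0], [0, [-2, -3.2, 5], 0], [0, [-2, -3.2, 5], 0], [0, [-2, -3.2, 5], 0]]'

```text
time: 1.4
position: [586.3, 115.6, 435.3]
tool_rot: [[-0.005, 0.373, 0.928], [-0.004, 0.928, -0.373], [-1.0, -0.006, -0.004]]
force: [-0.2, 0.4, -0.9]
opening: 88.1
```

```bash
cat > s.py <<'E'
from h import *
np.set_printoptions(precision=3,suppress=True)
o=robot.get_obs(); R=np.array(o["tool_rot"]); x=R[:,0]
print("t",o["time"],"p",np.round(o["position"],1),"q",np.array(o["joints"]),"F",np.round(o["force"],1),"op",round(o["opening"],1))
print(R,"tilt",np.degrees(np.arccos(-x[2])),"az",np.degrees(np.arctan2(x[1],x[0])))
E
python3 s.py
```

```text
t 1.4 p [586.3 115.6 435.3] q [-0.461  0.317  0.258  1.413 -0.078  1.428  0.985] F [-0.2  0.4 -0.9] op 88.1
[[-0.005  0.373  0.928]
 [-0.004  0.928 -0.373]
 [-1.    -0.006 -0.004]] tilt 0.37772590223529723 az -144.90220248858242
```

Emit:
drive_tool --commands '[[0, [-4, 0, 0], 0.18], [0, [-4, 0, 0], 0.18], [0, [-4, 0, 0], 0.18], [0, [-4, 0, 0], 0.18], [0, [-4, 0, 0], 0.18], [0, [-4, 0, 0], 0.18], [0, [-4, 0, 0], 0.18], [0, [-4, 0, 0], 0.18], [0, [-4, 0, 0], 0.18], [0, [-4, 0, 0], 0.18]]'

```text
time: 2.65
position: [548.6, 102.8, 724.4]
tool_rot: [[0.144, 0.773, -0.618], [0.02, -0.627, -0.779], [-0.989, 0.1, -0.106]]
force: [0.2, -0.6, 0.6]
opening: 88.1
```

```bash
python3 s.py
```

```text
t 2.65 p [548.6 102.8 724.4] q [-0.571  0.232  0.444  0.874 -0.104  1.909 -0.862] F [ 0.2 -0.6  0.6] op 88.1
[[ 0.144  0.773 -0.618]
 [ 0.02  -0.627 -0.779]
 [-0.989  0.1   -0.106]] tilt 8.376957116305569 az 7.857364086063353
```

Emit:
drive_tool --commands '[[0, [-4, 0, 0], 0.18], [0, [-4, 0, 0], 0.18], [0, [-4, 0, 0], 0.18], [0, [-4, 0, 0], 0.18], [0, [-4, 0, 0], 0.18], [0, [0, 0, 0], 0.18], [0, [0, 0, 0], 0.18], [0, [0, 0, 0], 0], [0, [0, 0, 0], 0], [0, [0, 0, 0], 0]]'

```text
time: 3.9
position: [491.1, 92.7, 805.3]
tool_rot: [[0.292, -0.363, -0.885], [0.053, -0.918, 0.394], [-0.955, -0.162, -0.248]]
force: [-1.0, -0.5, -0.2]
opening: 88.4
```

```bash
python3 s.py
```

```text
t 3.9 p [491.1  92.7 805.3] q [-1.067  0.083  0.918  0.88  -0.075  1.909 -2.165] F [-1.  -0.5 -0.2] op 88.4
[[ 0.292 -0.363 -0.885]
 [ 0.053 -0.918  0.394]
 [-0.955 -0.162 -0.248]] tilt 17.23289815876174 az 10.261064359198148
```

Emit:
drive_tool --commands '[[0, [-4.8, -0.8, -1.2], 0], [0, [-4.8, -0.8, -1.2], 0], [0, [-4.8, -0.8, -1.2], 0], [0, [-4.8, -0.8, -1.2], 0], [0, [0, 0, 0], 0], [0, [0, 0, 0], 0], [0, [0, 0, 0], 0], [0, [0, 0, 0], 0], [0, [0, 0, 0], 0], [0, [0, 0, 0], 0]]'

```text
time: 5.15
position: [477.8, 88.5, 877.9]
tool_rot: [[0.435, -0.327, -0.839], [0.079, -0.914, 0.397], [-0.897, -0.239, -0.372]]
force: [0.3, 0.6, 0.2]
opening: 88.3
```

```bash
python3 s.py
```

```text
t 5.15 p [477.8  88.5 877.9] q [-1.438  0.038  1.259  0.762 -0.034  1.909 -2.169] F [0.3 0.6 0.2] op 88.3
[[ 0.435 -0.327 -0.839]
 [ 0.079 -0.914  0.397]
 [-0.897 -0.239 -0.372]] tilt 26.246924473527276 az 10.237854763217044
```

The tool now points along (.435,.079,-.897), which matches the jar's axis. I'll descend to about 80 mm above the lid, along the axis.

Emit:
drive_tool --commands '[[0, [5, 2.3, 0.3], 0], [0, [5, 2.3, 0.3], 0], [0, [5, 2.3, 0.3], 0], [0, [5, 2.3, 0.3], 0], [0, [5, 2.3, 0.3], 0], [0, [5, 2.3, 0.3], 0], [0, [5, 2.3, 0.3], 0], [0, [5, 2.3, 0.3], 0], [0, [5, 2.3, 0.3], 0], [0, [5, 2.3, 0.3], 0]]'

```text
time: 6.4
position: [551.0, -58.9, 382.6]
tool_rot: [[0.448, -0.327, -0.832], [0.075, -0.914, 0.4], [-0.891, -0.242, -0.385]]
force: [0.6, 1.0, -0.4]
opening: 88.2
```

```bash
cat >> s.py <<'E'
import sys
if len(sys.argv)>3:
    g=np.array([float(v) for v in sys.argv[1:4]]); print("tool delta mm",np.round(R.T@(g-o["position"]),1))
E
python3 s.py 628 -106 232
```

```text
t 6.4 p [551.  -58.9 382.6] q [-1.403 -0.373  1.256  2.024  0.449  0.792 -2.294] F [ 0.6  1.  -0.4] op 88.2
[[ 0.448 -0.327 -0.832]
 [ 0.075 -0.914  0.4  ]
 [-0.891 -0.242 -0.385]] tilt 27.041960520851315 az 9.557132096645956
tool delta mm [165.1  54.3 -24.9]
```

Emit:
drive_tool --commands '[[0, [2.1, 0.7, -0.3], 0], [0, [2.1, 0.7, -0.3], 0], [0, [2.1, 0.7, -0.3], 0], [0, [2.1, 0.7, -0.3], 0], [0, [2.1, 0.7, -0.3], 0], [0, [2.1, 0.7, -0.3], 0], [0, [2.1, 0.7, -0.3], 0], [0, [2.1, 0.7, -0.3], 0], [0, [0, 0, 0], 0], [0, [0, 0, 0], 0]]'

```text
time: 7.65
position: [510.3, -82.8, 303.3]
tool_rot: [[0.5, -0.331, -0.8], [0.042, -0.914, 0.405], [-0.865, -0.236, -0.442]]
force: [-0.0, -0.5, 0.3]
opening: 88.3
```

```bash
python3 s.py 628 -106 232; python3 - <<'E'
from h import *
c=cam("wrist"); cv2.imwrite("pics/w1.png",c[0]); np.savez("pics/w1.npz",K=c[1],R=c[2],t=c[3])
print(proj(*c[1:],[655.9,-101.1,173.4]),proj(*c[1:],[662.4,-99.9,159.9]))
E
```

```text
t 7.65 p [510.3 -82.8 303.3] q [-1.299 -0.372  1.259  2.256  0.602  0.535 -2.393] F [-0.  -0.5  0.3] op 88.3
[[ 0.5   -0.331 -0.8  ]
 [ 0.042 -0.914  0.405]
 [-0.865 -0.236 -0.442]] tilt 30.090497128345486 az 4.847105264721332
tool delta mm [119.6  -1.  -72.1]
[313.59816014 131.7713612 ] [313.57232393 133.06033465]
```

View pics/w1.png

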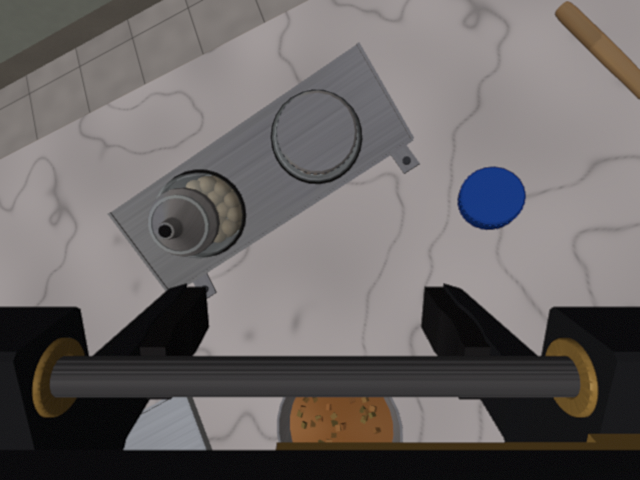

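The picture shows the lid at (316,134), the spouted jar at (190,215) and the blue decoy at (491,197), which matches the projections. However, the arm has drifted into joint limits (q2 and q3), so it is off position. I'll fit a quick kinematic model from the recorded poses to plan a way out.

```bash
cat > kin.py <<'E'
import numpy as np, itertools
from scipy.spatial.transform import Rotation as Ro
from scipy.optimize import least_squares
D=[([-1.244,.536,-.004,1.538,.003,1.067,-.071],[248.8,600.5,238.7],[[0,.383,.924],[0,.924,-.383],[-1,0,0]]),
([-.461,.317,.258,1.413,-.078,1.428,.985],[586.3,115.6,435.3],[[-.005,.373,.928],[-.004,.928,-.373],[-1,-.006,-.004]]),
([-.571,.232,.444,.874,-.104,1.909,-.862],[548.6,102.8,724.4],[[.144,.773,-.618],[.02,-.627,-.779],[-.989,.1,-.106]]),
([-1.067,.083,.918,.88,-.075,1.909,-2.165],[491.1,92.7,805.3],[[.292,-.363,-.885],[.053,-.918,.394],[-.955,-.162,-.248]]),
([-1.438,.038,1.259,.762,-.034,1.909,-2.169],[477.8,88.5,877.9],[[.435,-.327,-.839],[.079,-.914,.397],[-.897,-.239,-.372]]),
([-1.403,-.373,1.256,2.024,.449,.792,-2.294],[551,-58.9,382.6],[[.448,-.327,-.832],[.075,-.914,.4],[-.891,-.242,-.385]]),
([-1.299,-.372,1.259,2.256,.602,.535,-2.393],[510.3,-82.8,303.3],[[.5,-.331,-.8],[.042,-.914,.405],[-.865,-.236,-.442]])]
R0=np.array([[0,-1,0],[0,0,-1],[1,0,0.]]); AX="zyzyzyz"
def fk(q,L,s):
    R=np.eye(3);p=np.array([0,0,L[0]])
    for i,a in enumerate(AX):
        R=R@Ro.from_euler(a,s[i]*q[i]+(L[8] if i==0 else 0)).as_matrix()
        if i==1:p=p+R@[L[4],L[6],L[1]]
        if i==3:p=p+R@[L[5],L[7],L[2]]
        if i==6:p=p+R@[0,0,L[3]]
    return p,R@R0
def fit():
    best=None
    for s3,s5,s7 in itertools.product((1,-1),repeat=3):
        s=[-1,1,s3,1,s5,1,s7]
        e=sum(np.linalg.norm(fk(q,[0]*9,s)[1]-np.array(R)) for q,p,R in D)
        if best is None or e<best[0]: best=(e,s)
    s=best[1]
    f=lambda L:np.concatenate([np.r_[fk(q,L,s)[0]-p,100*(fk(q,L,s)[1]-np.array(R)).ravel()] for q,p,R in D]+[1e-3*np.array(L[4:8])])
    r=least_squares(f,[350,420,400,250,0,0,0,0,0.]); return r.x,s,best[0],r
if __name__=="__main__":
    np.set_printoptions(precision=3,suppress=True)
    L,s,e,r=fit(); print(L,s,e,np.abs(r.fun).max(),[np.round(fk(q,L,s)[0]-p,1) for q,p,R in D])
E
python3 kin.py
```

```text
[349.63  504.012 445.919 328.964   0.255  -0.275 -24.164 -20.746  -0.   ] [-1, 1, -1, 1, -1, 1, -1] 0.008912841415059797 0.5082979391341667 [array([ 0.5, -0.1,  0.3]), array([-0.1,  0.4, -0. ]), array([-0.1,  0.2,  0. ]), array([ 0.1,  0.1, -0.2]), array([ 0.1, -0.2,  0.1]), array([ 0. ,  0.1, -0.1]), array([-0. , -0. , -0.1])]
```

```bash
cat > sim.py <<'E'
from kin import *
np.set_printoptions(precision=3,suppress=True)
L,s,_,_=fit()
lo=np.array([-2.7,-.37,-1.27,.24,-1.31,.19,-2.76]);hi=np.array([2.7,2.16,1.26,2.4,4.45,1.91,2.76]);vm=.7*np.array([2.39,2.39]+[3.14]*5)/8
def err(q,p,R,w=300.):
    a,b=fk(q,L,s); return np.r_[np.array(p)-a,w*Ro.from_matrix(R@b.T).as_rotvec()]
def ik(q,p,R,n=30,w=300.):
    q=np.array(q,float)
    for _ in range(n):
        e=err(q,p,R,w); J=np.array([(err(q,p,R,w)-err(q+1e-5*v,p,R,w))/1e-5 for v in np.eye(7)]).T
        free=np.ones(7,bool)
        for _ in range(3):
            Jf=J*free; dq=Jf.T@np.linalg.solve(Jf@Jf.T+1.*np.eye(6),e); bad=((q+dq<lo-1e-9)|(q+dq>hi+1e-9))&free
            if not bad.any():break
            hit=np.where(q+dq<lo,lo,hi); q=np.where(bad,np.clip(q+dq,lo,hi),q); free&=~bad; e=err(q,p,R,w)
        q=np.clip(q+np.clip(dq*free,-.3,.3),lo,hi)
    return q
def row(q,sh,tu,w=300.):
    p,R=fk(q,L,s); t=ik(q,p+R@(10*np.array(sh,float)),R@Ro.from_euler('x',tu).as_matrix(),12,w); d=t-q; k=min(1,(vm/np.maximum(abs(d),1e-9)).min()); return q+k*d
E
python3 - <<'E'
from sim import *
# check simulation against recorded moves
q=np.array(D[1][0])
for w in(100,300,1000):
    q=np.array(D[1][0],float)
    for _ in range(10): q=row(q,[-4,0,0],.18,w)
    a=q.copy()
    for i in range(7): q=row(q,[-4 if i<5 else 0,0,0],.18,w)
    print(w,a,q)
print(D[2][0],D[3][0])
# feasibility at the grasp pose for several q3
xa=-np.array([-.431,-.079,.899]); xa/=np.linalg.norm(xa)
r=np.array([-.181,.983,0]);r-=xa*(r@xa);r/=np.linalg.norm(r)
p=np.array([662.4,-99.9,159.9])+17*xa
for q3 in(-.3,0,.3,.6,.9,1.2):
    lo[2]=q3-1e-6;hi[2]=q3+1e-6
    R=np.c_[xa,r,np.cross(xa,r)]
    q=ik([-.1,.5,q3,1.5,0,.8,1.2],p,R,80); print(q3,q,np.abs(err(q,p,R)).max())
E
```

```text
100 [-0.796  0.084  0.501  1.217  0.067  1.903  0.402] [-1.263 -0.084  0.717  1.374  0.18   1.906  0.086]
300 [-0.503  0.362  0.651  1.014  0.204  1.888 -0.434] [-1.063  0.317  1.26   0.912  0.143  1.91  -1.558]
1000 [-0.513  0.517  0.937  0.99   0.036  1.803 -0.35 ] [-0.795  0.545  1.26   0.911  0.155  1.91  -1.474]
[-0.571, 0.232, 0.444, 0.874, -0.104, 1.909, -0.862] [-1.067, 0.083, 0.918, 0.88, -0.075, 1.909, -2.165]
-0.3 [ 0.381  0.552 -0.3    1.904  0.035  0.275  1.878] 1.4210854715202004e-13
0 [ 0.149  0.533  0.     1.918 -0.51   0.295  2.362] 2.5579538487363607e-13
0.3 [-0.082  0.549  0.3    1.932 -0.911  0.376  2.704] 1.1368683772161603e-13
0.6 [-0.317  0.605  0.6    1.916 -1.052  0.509  2.76 ] 9.838472074659864
0.9 [-0.557  0.752  0.9    1.92  -1.31   0.632  2.76 ] 43.123669613650776
1.2 [-0.685  0.915  1.2    1.858 -1.31   0.924  2.76 ] 33.4173547649155
```

```bash
python3 - <<'E'
from sim import *
def run(q,rows,w=300.):
    q=np.array(q,float)
    for sh,tu in rows:q=row(q,sh,tu,w)
    return q
for w in(100,300,1000):
    print(w,run(D[0][0],[([-2,-3.2,5],0)]*10,w)); print("   ",run(D[4][0],[([5,2.3,.3],0)]*10,w)); print("   ",run(D[5][0],[([2.1,.7,-.3],0)]*8,w))
for i in(1,5,6):print(D[i][0])
E
```

```text
100 [-0.458  0.315  0.264  1.408 -0.082  1.429  0.982]
    [-1.112 -0.018  1.213  1.91  -0.163  0.838 -1.765]
    [-0.929 -0.013  1.104  2.137 -0.117  0.312 -1.341]
300 [-0.458  0.315  0.264  1.408 -0.082  1.429  0.982]
    [-1.111 -0.018  1.212  1.91  -0.163  0.838 -1.765]
    [-1.222  0.003  1.171  2.147  0.016  0.419 -1.624]
1000 [-0.458  0.315  0.264  1.408 -0.082  1.429  0.982]
    [-1.111 -0.018  1.212  1.91  -0.163  0.838 -1.765]
    [-0.802  0.241  1.116  2.117 -0.754  0.634 -1.125]
[-0.461, 0.317, 0.258, 1.413, -0.078, 1.428, 0.985]
[-1.403, -0.373, 1.256, 2.024, 0.449, 0.792, -2.294]
[-1.299, -0.372, 1.259, 2.256, 0.602, 0.535, -2.393]
```

```bash
cat > plan.py <<'E'
from sim import *
def go(q,g,mx=50.):
    "rows toward world point g; returns q, rows used"
    n=0
    while n<30:
        p,R=fk(q,L,s); d=np.array(g,float)-p; l=np.linalg.norm(d)
        if l<4:break
        q=row(q,R.T@d/10*min(1,mx/l),0); n+=1
    return q,n
def tilt(q):
    x=fk(q,L,s)[1][:,0]; return np.degrees(np.arccos(-x[2])),np.degrees(np.arctan2(x[1],x[0]))
E
timeout 500 python3 - <<'E'
from plan import *
q0=np.array(D[6][0])
for W in ([(600,-80,350)],[(650,-80,500)],[(500,300,400)],[(650,250,450)],[(650,-80,450),(500,400,400)],[(600,-350,400),(600,300,400)],[(650,0,600),(450,400,350)],[(450,-450,450),(450,450,400)]):
    q=q0;n=0
    for g in W: 
        q,k=go(q,g);n+=k; print("  ",g,q,np.round(tilt(q),1))
    q,k=go(q,(628,-106,232)); print(W,n+k,q,np.round(fk(q,L,s)[0]),np.round(tilt(q),1))
E
```

```text
(600, -80, 350) [-1.376  0.168  1.26   2.272  1.438  0.383 -2.76 ] [ 52.9 -29.4]
[(600, -80, 350)] 12 [-1.067  0.695  1.058  2.172  1.117  0.19  -2.76 ] [ 629. -105.  234.] [ 51.4 -45.6]
   (650, -80, 500) [-1.476 -0.37   1.26   1.832  0.624  0.777 -2.408] [40.  -0.4]
[(650, -80, 500)] 32 [ 0.342  0.448 -0.57   2.308  2.21   0.849 -2.728] [ 628. -107.  234.] [ 57.9 -25.1]
   (500, 300, 400) [-1.159  0.052  0.49   1.873  0.142  0.838 -2.634] [23.5 19.8]
[(500, 300, 400)] 21 [-0.231  0.41   0.553  1.922 -0.768  0.652 -1.063] [ 628. -106.  232.] [23.5 19.8]
   (650, 250, 450) [-1.383  0.34   1.119  1.646 -0.221  0.834 -2.238] [30.1  4.8]
[(650, 250, 450)] 17 [-0.287  0.351  0.543  2.051 -0.891  0.404 -1.029] [ 628. -106.  232.] [30.1  4.8]
   (650, -80, 450) [-1.432 -0.37   1.26   2.018  0.864  0.53  -2.76 ] [46.7 -1.5]
   (500, 400, 400) [ 0.479  0.19  -1.25   2.046  0.3    0.195 -2.646] [48.7 48.5]
[(650, -80, 450), (500, 400, 400)] 53 [ 1.155  0.734 -0.952  1.847 -0.381  0.576 -0.961] [ 628. -106.  232.] [47.2 49.2]
   (600, -350, 400) [-0.204  0.158  0.793  1.992 -0.793  0.3   -0.709] [ 46.9 -22.7]
   (600, 300, 400) [ 0.456 -0.037 -1.077  1.932  0.373  0.463 -2.76 ] [46.6 20.8]
[(600, -350, 400), (600, 300, 400)] 57 [ 0.919  0.466 -0.698  2.091 -1.266  0.231 -0.291] [ 628. -106.  232.] [45.5 22.3]
   (650, 0, 600) [-1.21   0.118  1.26   1.466 -0.103  1.126 -1.979] [29.4 -3.2]
   (450, 400, 350) [-1.422  0.279  0.704  1.746 -0.12   0.98  -2.76 ] [12.5 21.7]
[(650, 0, 600), (450, 400, 350)] 32 [-0.337  0.499  0.668  1.78  -0.58   0.856 -1.455] [ 628. -106.  232.] [12.5 21.7]
   (450, -450, 450) [-0.693 -0.37   1.26   1.983  0.472  0.547 -1.717] [ 43.1 -29.9]
   (450, 450, 400) [ 0.183 -0.04  -1.083  2.045  0.387  0.283 -2.76 ] [49.4 41.8]
[(450, -450, 450), (450, 450, 400)] 76 [-0.37   0.358  0.649  2.118 -1.262  0.375 -0.961] [ 628. -106.  232.] [34.7  4.1]
```

```bash
timeout 550 python3 - <<'E'
from plan import *
import itertools
q0=np.array(D[6][0]); q1,n1=go(q0,(650,250,450)); print(n1,q1,np.round(tilt(q1),1), [np.round(v) for v in (fk(q1,L,s)[0],)])
for A in ((450,100,250),(400,150,300),(420,50,220),(400,0,300),(400,200,250)):
    q=q1
    for i in range(6):
        p=fk(q,L,s)[0]; 
        for _ in range(3):
            p,R=fk(q,L,s);d=np.array(A)-p;l=np.linalg.norm(d); q=row(q,R.T@d/10*min(1,50/l),0)
        print(A,np.round(fk(q,L,s)[0]),q,np.round(tilt(q),1))
E
```

```text
8 [-1.383  0.34   1.119  1.646 -0.221  0.834 -2.238] [30.1  4.8] [array([650., 250., 450.])]
(450, 100, 250) [556. 180. 356.] [-1.678  0.071  1.259  2.048  0.194  0.585 -2.549] [30.1  4.8]
(450, 100, 250) [516. 146. 308.] [-1.051  0.001  0.591  2.187  0.368  0.505 -2.726] [29.   5.3]
(450, 100, 250) [439.  93. 249.] [-1.139  0.063  0.822  2.216  0.032  0.694 -2.629] [11.5 -1. ]
(450, 100, 250) [450. 100. 250.] [-1.13   0.096  0.821  2.188 -0.007  0.699 -2.598] [11.5 -1. ]
(450, 100, 250) [450. 100. 250.] [-1.13   0.096  0.821  2.188 -0.007  0.699 -2.598] [11.5 -1. ]
(450, 100, 250) [450. 100. 250.] [-1.13   0.096  0.821  2.188 -0.007  0.699 -2.598] [11.5 -1. ]
(400, 150, 300) [376. 322. 372.] [-1.874 -0.093  1.007  1.985  0.161  0.976 -2.632] [13.9 36.1]
(400, 150, 300) [395. 185. 315.] [-1.735 -0.306  1.047  2.187  0.357  0.892 -2.569] [13.9 36.1]
(400, 150, 300) [400. 150. 300.] [-1.699 -0.348  1.083  2.224  0.396  0.873 -2.527] [13.9 36.1]
(400, 150, 300) [400. 150. 300.] [-1.699 -0.348  1.083  2.224  0.396  0.873 -2.527] [13.9 36.1]
(400, 150, 300) [400. 150. 300.] [-1.699 -0.348
[... 1232 characters left out ...]
0.599  2.4    0.454  0.665 -2.55 ] [24.7  5.7]
(400, 200, 250) [534. 227. 358.] [-1.797  0.076  1.259  2.044  0.274  0.62  -2.719] [30.1  4.8]
(400, 200, 250) [444. 210. 256.] [-1.853  0.076  1.26   2.278  0.257  0.483 -2.76 ] [23.9  6.8]
(400, 200, 250) [407. 110. 209.] [-1.456  0.152  1.005  2.311  0.153  0.608 -2.697] [ 14.9 -29.5]
(400, 200, 250) [400. 200. 250.] [-1.812  0.225  1.225  2.184  0.033  0.766 -2.741] [ 14.9 -29.5]
(400, 200, 250) [400. 200. 250.] [-1.812  0.225  1.225  2.184  0.033  0.766 -2.741] [ 14.9 -29.5]
(400, 200, 250) [400. 200. 250.] [-1.812  0.225  1.225  2.184  0.033  0.766 -2.741] [ 14.9 -29.5]<stdin>:9: RuntimeWarning: divide by zero encountered in scalar divide
```

The model is accurate to 0.5 mm. It predicts that moving left frees the pinned joints, so I'll do that.

Emit:
drive_tool --commands '[[0, [-0.5, -4, -0.4], 0], [0, [-0.5, -4, -0.4], 0], [0, [-0.5, -4, -0.4], 0], [0, [-0.5, -4, -0.4], 0], [0, [-0.5, -4, -0.4], 0], [0, [-0.5, -4, -0.4], 0], [0, [-0.5, -4, -0.4], 0], [0, [-0.5, -4, -0.4], 0], [0, [-0.5, -4, -0.4], 0], [0, [-0.5, -4, -0.4], 0]]'

```text
time: 8.95
position: [654.9, 279.2, 466.3]
tool_rot: [[0.502, -0.326, -0.801], [0.048, -0.914, 0.402], [-0.863, -0.241, -0.443]]
force: [0.2, -0.1, 0.8]
opening: 88.0
```

```bash
cat >pl2.py <<'E'
from plan import *
from bench import robot
o=robot.get_obs(); q=np.array(o["joints"]); print(o["time"],np.round(o["position"]),q,np.round(tilt(q),1))
E
python3 pl2.py; timeout 500 python3 - <<'E'
from pl2 import *
q0=q
for W in ([],[(400,0,300)],[(450,50,350)],[(650,0,400)],[(380,0,330),(550,0,350)]):
    q=q0
    for g in W: 
        q,k=go(q,g); print("  ",k,np.round(fk(q,L,s)[0]),q,np.round(tilt(q),1))
    q,k=go(q,(628,-106,232)); print(W,k,np.round(fk(q,L,s)[0]),q,np.round(tilt(q),1))
E
```

```text
8.95 [655. 279. 466.] [-1.371  0.361  1.082  1.579 -0.215  0.876 -2.277] [30.3  5.5]
8.95 [655. 279. 466.] [-1.371  0.361  1.082  1.579 -0.215  0.876 -2.277] [30.3  5.5]
[] 9 [ 628. -104.  233.] [-0.273  0.347  0.526  2.052 -0.895  0.402 -1.02 ] [30.3  5.5]
   12 [402.  -0. 302.] [-0.858 -0.37   0.589  2.4    0.442  0.654 -2.532] [25.2  6.4]
[(400, 0, 300)] 7 [ 628. -106.  232.] [-0.463  0.446  0.798  1.957 -0.84   0.629 -1.115] [23.1  8.1]
   8 [450.  50. 350.] [-1.062 -0.354  0.621  2.291  0.564  0.718 -2.749] [29.2  5.4]
[(450, 50, 350)] 8 [ 628. -106.  232.] [-0.414  0.407  0.725  2.003 -0.891  0.542 -1.041] [26.4  7.3]
   6 [650.  -0. 400.] [-0.941  0.19   1.026  1.854 -0.363  0.686 -1.716] [30.3  5.5]
[(650, 0, 400)] 4 [ 628. -106.  232.] [-0.341  0.365  0.617  2.056 -0.97   0.429 -0.953] [30.3  5.5]
   11 [380.  -0. 332.] [-0.235 -0.37   0.084  2.4    0.08   0.618 -2.174] [28.3  6.6]
   4 [550.  -0. 350.] [-0.288 -0.008  0.22   2.079 -0.039  0.577 -2.011] [28.3  6.6]
[(380, 0, 330), (550, 0, 350)] 4 [ 628. -106.  232.] [ 0.011  0.328  0.185  2.007 -0.542  0.383 -1.337] [28.3  6.6]
```

Emit:
drive_tool --commands '[[0, [-0.2, 4.4, 1.8], 0], [0, [-0.2, 4.4, 1.8], 0], [0, [-0.2, 4.4, 1.8], 0], [0, [-0.2, 4.4, 1.8], 0], [0, [-0.2, 4.4, 1.8], 0], [0, [-0.2, 4.4, 1.8], 0], [0, [-0.2, 4.4, 1.8], 0], [0, [0, 0, 0], 0], [0, [0, 0, 0], 0], [0, [0, 0, 0], 0]]'

```text
time: 10.2
position: [466.2, 76.4, 361.2]
tool_rot: [[0.509, -0.304, -0.805], [0.055, -0.922, 0.383], [-0.859, -0.239, -0.453]]
force: [0.5, 0.4, 0.6]
opening: 88.4
```

```bash
timeout 500 python3 - <<'E'
from pl2 import *
q0=q
for W in ([],[(380,0,330)],[(420,40,320)],[(420,60,400)],[(400,30,350)]):
    q=q0
    for g in W: 
        q,k=go(q,g); print("  ",k,np.round(fk(q,L,s)[0]),q,np.round(tilt(q),1))
    q,k=go(q,(628,-106,232)); print(W,k,np.round(fk(q,L,s)[0]),q,np.round(tilt(q),1))
E
python3 s.py 628 -106 232
```

```text
10.2 [466.  76. 361.] [-1.018 -0.292  0.555  2.256  0.527  0.68  -2.73 ] [30.8  6.1]
[] 8 [ 628. -106.  232.] [-0.357  0.381  0.652  2.031 -0.938  0.485 -0.955] [28.7  7.5]
   5 [381.  -0. 334.] [-0.173 -0.37   0.044  2.4    0.031  0.608 -2.091] [28.8  7.1]
[(380, 0, 330)] 6 [ 628. -106.  232.] [-0.112  0.336  0.34   2.021 -0.706  0.402 -1.158] [28.8  7.1]
   2 [422.  41. 321.] [-0.933 -0.37   0.514  2.4    0.589  0.624 -2.76 ] [30.5  5.6]
[(420, 40, 320)] 8 [ 628. -106.  232.] [-0.409  0.405  0.721  2.009 -0.911  0.536 -1.001] [26.9  7.6]
   2 [423.  61. 398.] [-0.6   -0.367  0.189  2.248  0.317  0.757 -2.533] [30.8  6.4]
[(420, 60, 400)] 8 [ 628. -106.  232.] [-0.285  0.361  0.563  2.042 -0.937  0.446 -0.954] [29.9  7.8]
   3 [400.  30. 350.] [-0.395 -0.37   0.111  2.37   0.217  0.619 -2.372] [30.7  6.4]
[(400, 30, 350)] 7 [ 628. -106.  232.] [-0.23   0.349  0.493  2.044 -0.9    0.42  -0.983] [30.2  7.6]
t 10.2 p [466.2  76.4 361.2] q [-1.018 -0.292  0.555  2.256  0.527  0.68  -2.73 ] F [0.5 0.4 0.6] op 88.4
[[ 0.509 -0.304 -0.805]
 [ 0.055 -0.922  0.383]
 [-0.859 -0.239 -0.453]] tilt 30.81238755604298 az 6.111220315937385
tool delta mm [ 183.4  149.9 -141.5]
```

Emit:
drive_tool --commands '[[0, [0.1, 2.8, 1.7], 0], [0, [0.1, 2.8, 1.7], 0], [0, [0.1, 2.8, 1.7], 0], [0, [0.1, 2.8, 1.7], 0], [0, [0.7, 1.1, 2.5], 0], [0, [0.7, 1.1, 2.5], 0], [0, [0.7, 1.1, 2.5], 0], [0, [0, 0, 0], 0], [0, [0, 0, 0], 0], [0, [0, 0, 0], 0]]'

```text
time: 11.45
position: [373.6, -0.2, 336.1]
tool_rot: [[0.471, -0.297, -0.83], [0.058, -0.929, 0.365], [-0.88, -0.22, -0.421]]
force: [-0.4, 0.1, -0.7]
opening: 88.3
```

```bash
timeout 500 python3 - <<'E'
from pl2 import *
q0=q
for W in ([],[(360,0,300)],[(500,0,350)],[(500,-60,300)]):
    q=q0
    for g in W: 
        q,k=go(q,g); print("  ",k,np.round(fk(q,L,s)[0]),q,np.round(tilt(q),1))
    q,k=go(q,(628,-106,232)); print(W,k,np.round(fk(q,L,s)[0]),q,np.round(tilt(q),1))
E
python3 s.py 628 -106 232
```

```text
11.45 [374.  -0. 336.] [ 0.068 -0.369 -0.134  2.39  -0.125  0.626 -1.916] [28.3  7. ]
[] 6 [ 628. -106.  232.] [ 0.131  0.326  0.042  2.001 -0.428  0.368 -1.397] [28.3  7. ]
   2 [360.   0. 300.] [ 0.419 -0.303 -0.424  2.396 -0.275  0.642 -1.765] [22.8  6.7]
[(360, 0, 300)] 6 [ 628. -106.  232.] [ 0.442  0.375 -0.361  1.905  0.074  0.496 -1.871] [22.8  6.7]
   3 [500.  -0. 350.] [ 0.081 -0.092 -0.145  2.159 -0.072  0.581 -1.948] [28.3  7. ]
[(500, 0, 350)] 4 [ 626. -104.  234.] [ 0.235  0.322 -0.086  1.999 -0.304  0.359 -1.511] [28.3  7. ]
   3 [500. -60. 300.] [ 0.04  -0.02   0.057  2.225 -0.231  0.463 -1.651] [28.3  7. ]
[(500, -60, 300)] 3 [ 626. -105.  233.] [ 0.117  0.322  0.059  2.005 -0.44   0.37  -1.387] [28.3  7. ]
t 11.45 p [373.6  -0.2 336.1] q [ 0.068 -0.369 -0.134  2.39  -0.125  0.626 -1.916] F [-0.4  0.1 -0.7] op 88.3
[[ 0.471 -0.297 -0.83 ]
 [ 0.058 -0.929  0.365]
 [-0.88  -0.22  -0.421]] tilt 28.34697120753797 az 6.982383797900903
tool delta mm [ 205.4   45.6 -206.1]
```

Emit:
drive_tool --commands '[[0, [1.2, 0.6, 1.4], 0], [0, [0, 0, 0], 0], [0, [2.75, 0.55, -3.1], 0], [0, [2.75, 0.55, -3.1], 0], [0, [2.75, 0.55, -3.1], 0], [0, [2.75, 0.55, -3.1], 0], [0, [2.75, 0.55, -3.1], 0], [0, [2.75, 0.55, -3.1], 0], [0, [2.75, 0.55, -3.1], 0], [0, [0, 0, 0], 0]]'

```text
time: 12.7
position: [645.6, -84.9, 243.4]
tool_rot: [[0.469, -0.264, -0.843], [0.063, -0.942, 0.33], [-0.881, -0.208, -0.425]]
force: [-0.3, -0.2, -0.1]
opening: 88.0
```

```bash
python3 s.py 628 -106 232; python3 - <<'E'
from h import *
np.set_printoptions(precision=1,suppress=True)
c=cam("wrist"); im=c[0]; cv2.imwrite("pics/w2.png",im); np.savez("pics/w2.npz",K=c[1],R=c[2],t=c[3])
n=np.array([-.431,-.079,.899]);lt=np.array([655.9,-101.1,173.4])
print("predicted top centre px",proj(*c[1:],lt), "edge px",[proj(*c[1:],lt+32.5*np.array(v)) for v in ([-.183,.983,0],[.183,-.983,0])])
E
```

```text
t 12.7 p [645.6 -84.9 243.4] q [ 0.278  0.341 -0.189  1.945 -0.143  0.386 -1.657] F [-0.3 -0.2 -0.1] op 88.0
[[ 0.469 -0.264 -0.843]
 [ 0.063 -0.942  0.33 ]
 [-0.881 -0.208 -0.425]] tilt 28.222506562180204 az 7.648226304611715
tool delta mm [ 0.4 26.9 12.7]
predicted top centre px [360.8 280.6] edge px [array([311.9, 305.4]), array([411.2, 254.9])]
```

View pics/w2.png

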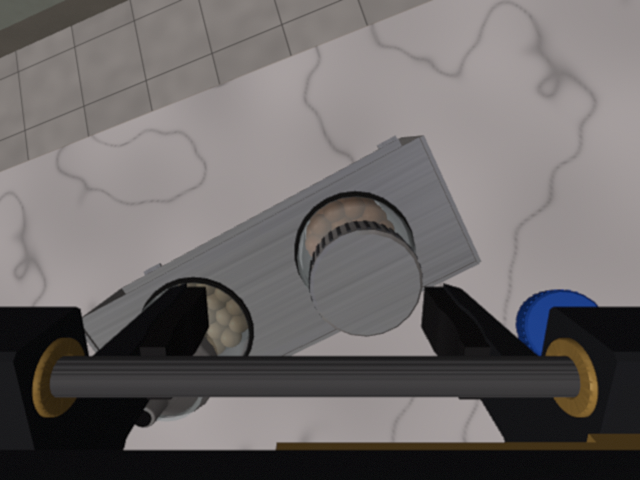

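The picture shows the lid's top disc centred at about (366,281), against a predicted (361,281). That puts the lid about 3 mm further toward -y, so I'll correct for it. The axis is off by only 2.6°. Now I'll move sideways, go in and close gently.

Emit:
drive_tool --commands '[[0, [0, 1.45, 0.8], 0], [0, [0, 1.45, 0.8], 0], [0, [2.0, 0, 0], 0], [0, [2.0, 0, 0], 0], [0, [2.0, 0, 0], 0], [0, [1.7, 0, 0], 0], [0, [1.3, 0, 0], 0], [1, [0, 0, 0], 0], [1, [0, 0, 0], 0], [1, [0, 0, 0], 0]]' --grip_force 20

```text
time: 14.0
position: [662.5, -99.3, 146.7]
tool_rot: [[0.463, -0.259, -0.848], [0.053, -0.946, 0.318], [-0.885, -0.193, -0.425]]
force: [-1.1, 0.7, 1.9]
opening: 64.9
```

```bash
python3 s.py 667 -101 151
```

```text
t 14.0 p [662.5 -99.3 146.7] q [ 0.283  0.519 -0.183  1.957 -0.149  0.204 -1.598] F [-1.1  0.7  1.9] op 64.9
[[ 0.463 -0.259 -0.848]
 [ 0.053 -0.946  0.318]
 [-0.885 -0.193 -0.425]] tilt 27.798333386945743 az 6.569121164561334
tool delta mm [-1.8 -0.4 -6.1]
```

Emit:
drive_tool --commands '[[0.1, [0, 0, 0], 0], [0, [0, 0, -0.35], 0], [0, [0, 0, -0.3], 0], [1, [0, 0, 0], 0], [1, [0, 0, 0], 0], [1, [0, 0, 0], 0], [1, [-0.03, 0, 0], -0.1], [1, [-0.05, 0, 0], -0.18], [1, [-0.05, 0, 0], -0.18], [1, [-0.05, 0, 0], -0.18]]' --grip_force 60

```text
time: 15.25
position: [667.7, -101.5, 151.1]
tool_rot: [[0.463, 0.314, -0.829], [0.053, -0.943, -0.328], [-0.885, 0.108, -0.454]]
force: [1.3, 0.5, -1.2]
opening: 64.3
```

```bash
python3 s.py 667 -101 151; python3 -c "
from bench import robot
print(robot.get_obs()['wrist_torque'])"
```

```text
t 15.25 p [ 667.7 -101.5  151.1] q [ 0.38   0.532 -0.304  1.936  0.132  0.224 -1.192] F [ 1.3  0.5 -1.2] op 64.3
[[ 0.463  0.314 -0.829]
 [ 0.053 -0.943 -0.328]
 [-0.885  0.108 -0.454]] tilt 27.80411037715898 az 6.531208969955647
tool delta mm [-0.2 -0.7  0.4]
[0.03949805 0.49579124 0.0493528 ]
```

Turned 35° with low forces. I'll keep unscrewing.

Emit:
drive_tool --commands '[[1, [-0.05, 0, 0], -0.185], [1, [-0.05, 0, 0], -0.185], [1, [-0.05, 0, 0], -0.185], [1, [-0.05, 0, 0], -0.185], [1, [-0.05, 0, 0], -0.185], [1, [-0.05, 0, 0], -0.185], [1, [-0.05, 0, 0], -0.185], [1, [-0.05, 0, 0], -0.185], [1, [-0.05, 0, 0], -0.185], [1, [-0.05, 0, 0], -0.185]]'

```text
time: 16.5
position: [663.0, -99.6, 153.9]
tool_rot: [[0.459, 0.698, 0.549], [0.055, 0.595, -0.802], [-0.886, 0.399, 0.235]]
force: [1.7, -1.0, -0.9]
opening: 64.2
```

```bash
python3 s.py; python3 -c "
from h import *
print(robot.get_obs()['wrist_torque'])
c=cam('scene');i=c[0][225:325,210:360];cv2.imwrite('pics/s3.png',cv2.resize(i,None,fx=5,fy=5))"
```

```text
t 16.5 p [663.  -99.6 153.9] q [ 0.686  0.613 -0.712  1.926  0.834  0.347  0.076] F [ 1.7 -1.  -0.9] op 64.2
[[ 0.459  0.698  0.549]
 [ 0.055  0.595 -0.802]
 [-0.886  0.399  0.235]] tilt 27.567169623892955 az 6.871667991592968
[-0.03185173  0.50635111 -0.21781498]
```

View pics/s3.png

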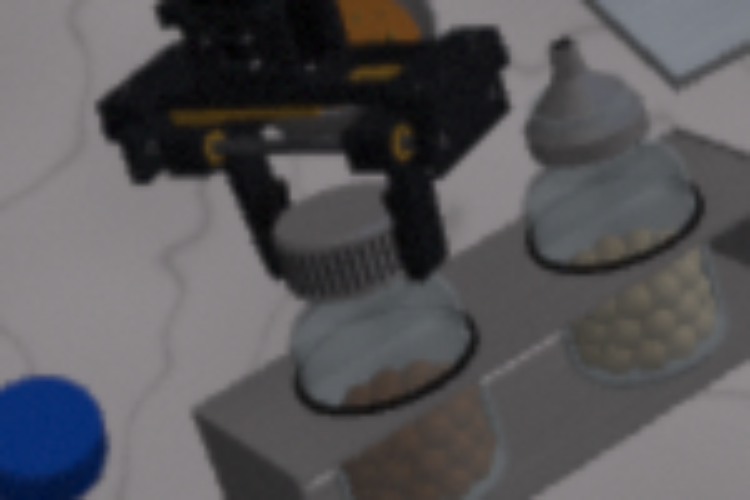

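The picture shows the lid squarely gripped at (350,240) and visibly higher on the neck than before. I'll finish the thread and then lift along the axis.

Emit:
drive_tool --commands '[[1, [-0.05, 0, 0], -0.185], [1, [-0.05, 0, 0], -0.185], [1, [-0.05, 0, 0], -0.185], [1, [-0.05, 0, 0], -0.185], [1, [-0.05, 0, 0], -0.185], [1, [-0.05, 0, 0], -0.185], [1, [-0.05, 0, 0], -0.185], [1, [-0.05, 0, 0], -0.185], [1, [-0.1, 0, 0], -0.185], [1, [-0.1, 0, 0], 0]]'

```text
time: 17.8
position: [658.8, -103.4, 159.2]
tool_rot: [[0.456, -0.619, 0.639], [0.051, 0.735, 0.676], [-0.888, -0.276, 0.367]]
force: [1.3, -1.1, -0.2]
opening: 64.2
```

```bash
python3 s.py; python3 -c "
from h import *
print(robot.get_obs()['wrist_torque'])"; python3 pl2.py
```

```text
t 17.8 p [ 658.8 -103.4  159.2] q [ 0.916  0.758 -1.056  1.918  1.172  0.558  1.528] F [ 1.3 -1.1 -0.2] op 64.2
[[ 0.456 -0.619  0.639]
 [ 0.051  0.735  0.676]
 [-0.888 -0.276  0.367]] tilt 27.330061421846136 az 6.383059691247124
[ 0.017078    0.38416181 -0.06398597]
17.8 [ 659. -103.  159.] [ 0.916  0.758 -1.056  1.918  1.172  0.558  1.528] [27.3  6.4]
```

Emit:
drive_tool --commands '[[1, [-0.2, 0, 0], -0.1], [1, [-0.2, 0, 0], -0.1], [1, [-0.2, 0, 0], 0], [1, [-0.4, 0, 0], 0], [1, [-0.6, 0, 0], 0], [1, [-1, 0, 0], 0], [1, [-1.5, 0, 0], 0], [1, [-2, 0, 0], 0], [1, [-2, 0, 0], 0], [1, [-2, 0, 0], 0]]'

```text
time: 19.05
position: [609.1, -107.7, 251.8]
tool_rot: [[0.453, -0.724, 0.521], [0.052, 0.605, 0.795], [-0.89, -0.333, 0.311]]
force: [-0.6, -0.9, -1.3]
opening: 64.5
```

```bash
python3 s.py; python3 - <<'E'
from m import *
for x,y in ((0,0),):
    pass
r=((261.1,294.1));print("tray c",Z("top",r,8))
E
timeout 400 python3 - <<'E'
from pl2 import *
for g in ((450,235,200),(400,240,200)):
    a,k=go(q,g); print(k,np.round(fk(a,L,s)[0]),a,np.round(tilt(a),1)); b=a
    for i in range(4): b=row(b,[0,0,0],.17)
    print(b,np.round(tilt(b),1))
E
```

```text
t 19.05 p [ 609.1 -107.7  251.8] q [ 1.119  0.587 -1.242  1.958  0.866  0.626  1.944] F [-0.6 -0.9 -1.3] op 64.5
[[ 0.453 -0.724  0.521]
 [ 0.052  0.605  0.795]
 [-0.89  -0.333  0.311]] tilt 27.097462918636886 az 6.544478415081637
tray c [407.4 258.9   8. ]
19.05 [ 609. -108.  252.] [ 1.119  0.587 -1.242  1.958  0.866  0.626  1.944] [27.1  6.5]
8 [450. 235. 200.] [ 0.188  0.367 -1.066  2.247  1.183  0.662  0.756] [27.1  6.5]
[ 0.126  0.335 -0.987  2.249  1.149  0.623  0.097] [27.1  6.5]
9 [400. 240. 200.] [ 0.169  0.304 -1.132  2.323  1.158  0.665  0.661] [27.1  6.5]
[ 0.105  0.273 -1.052  2.325  1.128  0.629  0.002] [27.1  6.5]
```

The lid is off. I'll carry it over the tray.

Emit:
drive_tool --commands '[[1, [-0.5, 4.4, 2.2], 0], [1, [-0.5, 4.4, 2.2], 0], [1, [-0.5, 4.4, 2.2], 0], [1, [-0.5, 4.4, 2.2], 0], [1, [-0.5, 4.4, 2.2], 0], [1, [-0.5, 4.4, 2.2], 0], [1, [-0.5, 4.4, 2.2], 0], [1, [-0.5, 4.4, 2.2], 0], [1, [0, 0, 0], 0.17], [1, [0, 0, 0], 0.17]]'

```text
time: 20.3
position: [421.3, 255.9, 230.2]
tool_rot: [[0.462, -0.495, 0.736], [0.052, 0.843, 0.535], [-0.886, -0.209, 0.415]]
force: [-0.3, -0.1, -0.3]
opening: 64.3
```

```bash
python3 s.py 430 245 120
```

```text
t 20.3 p [421.3 255.9 230.2] q [ 0.163  0.27  -1.111  2.243  1.039  0.681  0.45 ] F [-0.3 -0.1 -0.3] op 64.3
[[ 0.462 -0.495  0.736]
 [ 0.052  0.843  0.535]
 [-0.886 -0.209  0.415]] tilt 27.68270934791577 az 6.394746908629118
tool delta mm [101.1   9.6 -45.1]
```

Emit:
drive_tool --commands '[[1, [0, 0, 0], 0.155], [1, [0, 0, 0], 0.155], [1, [0, 0, 0], 0.155], [1, [3, -0.2, -1.5], 0], [1, [3, -0.2, -1.5], 0], [1, [3, -0.2, -1.5], 0], [1, [3, -0.2, -1.5], 0], [1, [3, -0.2, -1.5], 0], [1, [0, 0, 0], 0], [1, [0, 0, 0], 0]]'

```text
time: 21.55
position: [424.4, 250.4, 63.7]
tool_rot: [[0.467, -0.093, 0.879], [0.056, 0.996, 0.076], [-0.882, 0.014, 0.47]]
force: [-0.4, 0.4, 0.1]
opening: 64.0
```

```bash
python3 s.py 425 245 30; python3 - <<'E'
from h import *
c=cam("wrist"); cv2.imwrite("pics/w4.png",c[0])
E
```

```text
t 21.55 p [424.4 250.4  63.7] q [-0.161  0.659 -0.785  2.353  1.8    0.742 -0.769] F [-0.4  0.4  0.1] op 64.0
[[ 0.467 -0.093  0.879]
 [ 0.056  0.996  0.076]
 [-0.882  0.014  0.47 ]] tilt 28.06212999323212 az 6.867695107144855
tool delta mm [ 29.7  -5.9 -15.7]
```

View pics/w4.png

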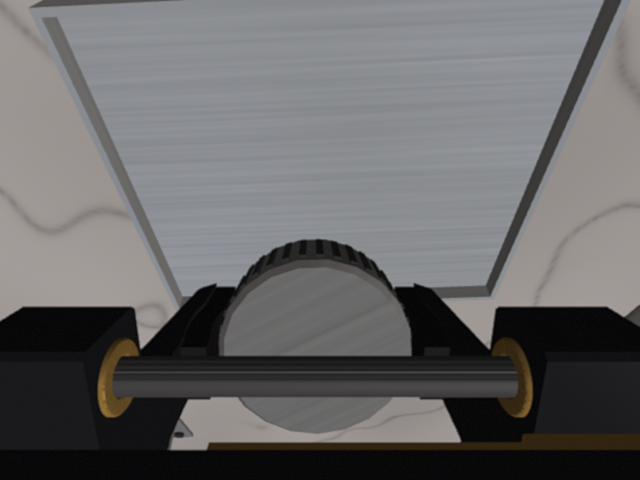

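The wrist view shows the lid held squarely at (315,345), top face visible, over the tray; its walls run at the left, right and (180–490, 292). I'll lower it until the edge touches.

Emit:
drive_tool --commands '[[1, [0.9, -0.1, -0.5], 0], [1, [0.9, -0.1, -0.5], 0], [1, [0.7, -0.1, -0.4], 0], [1, [0.5, 0, -0.3], 0], [1, [0.3, 0, -0.15], 0], [1, [0.2, 0, -0.1], 0], [1, [0, 0, 0], 0], [1, [0, 0, 0], 0], [1, [0, 0, 0], 0], [1, [0, 0, 0], 0]]'

```text
time: 22.85
position: [427.0, 248.9, 25.9]
tool_rot: [[0.474, -0.092, 0.875], [0.059, 0.996, 0.073], [-0.878, 0.017, 0.478]]
force: [0.0, -0.5, 0.0]
opening: 64.5
```

```bash
python3 s.py
```

```text
t 22.85 p [427.  248.9  25.9] q [-0.176  0.774 -0.757  2.353  1.949  0.812 -0.883] F [ 0.  -0.5  0. ] op 64.5
[[ 0.474 -0.092  0.875]
 [ 0.059  0.996  0.073]
 [-0.878  0.017  0.478]] tilt 28.561041888244336 az 7.034582189068707
```

Emit:
drive_tool --commands '[[1, [0.2, 0, 0], 0], [1, [0.25, 0, 0], 0], [1, [0.25, 0, 0], 0], [1, [0.25, 0, 0], 0], [1, [0.25, 0, 0], 0], [1, [0.25, 0, 0], 0], [1, [0.2, 0, 0], 0], [1, [0, 0, 0], 0], [1, [0, 0, 0], 0], [1, [0, 0, 0], 0]]' --grip_force 8

```text
time: 24.1
position: [436.3, 249.8, 10.8]
tool_rot: [[0.476, -0.091, 0.875], [0.058, 0.996, 0.072], [-0.877, 0.016, 0.479]]
force: [0.2, -0.3, 1.2]
opening: 65.3
```

```bash
python3 s.py;python3 - <<'E'
from h import *
c=cam("scene"); cv2.imwrite("pics/s5.png",cv2.resize(c[0][160:260,280:430],None,fx=5,fy=5))
E
```

```text
t 24.1 p [436.3 249.8  10.8] q [-0.176  0.818 -0.738  2.333  1.993  0.826 -0.896] F [ 0.2 -0.3  1.2] op 65.3
[[ 0.476 -0.091  0.875]
 [ 0.058  0.996  0.072]
 [-0.877  0.016  0.479]] tilt 28.668966138660917 az 6.93460797245161
```

View pics/s5.png

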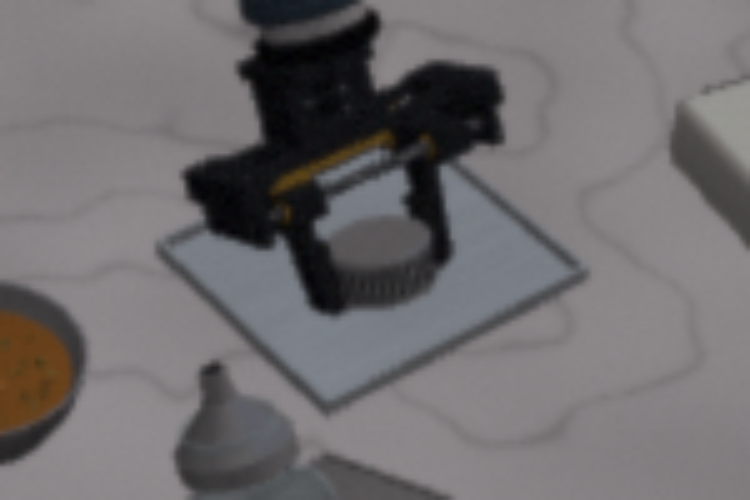

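The picture shows the lid about flat in the tray, well inside the rim (380,250). I'll open and back off.

Emit:
drive_tool --commands '[[0, [0, 0, 0], 0], [0, [0, 0, 0], 0], [0, [0, 0, 0], 0], [0, [-1, 0, 0], 0], [0, [-2, 0, 0], 0], [0, [-4, 0, 0], 0], [0, [-5, 0, 0], 0], [0, [-5, 0, 0], 0], [0, [-5, 0, 0], 0], [0, [0, 0, 0], 0]]'

```text
time: 25.4
position: [345.3, 243.8, 195.4]
tool_rot: [[0.459, -0.082, 0.885], [0.037, 0.997, 0.073], [-0.888, -0.0, 0.46]]
force: [1.4, -0.3, -0.5]
opening: 88.2
```

```bash
python3 s.py; timeout 500 python3 - <<'E'
from pl2 import *
c=robot.get_obs()
import h
t=h.cam("top"); s_=h.cam("scene"); np.savez("pics/t6.npz",K=t[1],R=t[2],t=t[3])
h.cv2.imwrite("pics/t6.png",t[0]); h.cv2.imwrite("pics/s6.png",s_[0])
for A in ([(405,-287,220)],[(500,0,350),(405,-287,220)],[(500,0,300),(500,-200,300),(405,-287,220)]):
    b=q
    for g in A:
        b,k=go(b,g); print(g,k,np.round(fk(b,L,s)[0]),b,np.round(tilt(b),1),np.round(fk(b,L,s)[1][:,1],2))
E
```

```text
t 25.4 p [345.3 243.8 195.4] q [ 0.155  0.292 -1.267  2.395  1.168  0.74  -0.347] F [ 1.4 -0.3 -0.5] op 88.2
[[ 0.459 -0.082  0.885]
 [ 0.037  0.997  0.073]
 [-0.888 -0.     0.46 ]] tilt 27.41776460168911 az 4.657251190120241
25.4 [345. 244. 195.] [ 0.155  0.292 -1.267  2.395  1.168  0.74  -0.347] [27.4  4.7]
(405, -287, 220) 12 [ 405. -287.  220.] [ 1.409  0.292 -0.909  2.131  0.23   0.553  2.018] [ 17.4 -10.4] [-0.06  1.   -0.07]
(500, 0, 350) 9 [500.   0. 350.] [ 0.65  -0.055 -0.714  2.094 -0.04   0.649  1.605] [25.3  2.4] [-0.08  1.   -0.02]
(405, -287, 220) 7 [ 405. -287.  220.] [ 1.11   0.207 -0.429  2.198 -0.474  0.47   2.748] [25.3  2.4] [-0.08  1.   -0.02]
(500, 0, 300) 8 [500.  -0. 300.] [ 0.974  0.041 -1.063  2.166  0.084  0.501  1.507] [26.1  4. ] [-0.08  1.   -0.  ]
(500, -200, 300) 4 [ 500. -200.  300.] [ 1.279  0.185 -0.93   2.053 -0.089  0.567  2.105] [26.1  4. ] [-0.08  1.   -0.  ]
(405, -287, 220) 3 [ 406. -286.  221.] [ 1.554  0.307 -0.928  2.178 -0.15   0.442  2.467] [26.1  4. ] [-0.08  1.   -0.  ]
```

Emit:
drive_tool --commands '[[0, [-0.4, -1, 4], 0], [0, [-0.4, -1, 4], 0], [0, [-0.4, -3, 3], 0], [0, [-0.4, -4, 2], 0], [0, [-0.4, -4, 2], 0], [0, [-0.4, -4, 1], 0], [0, [-0.4, -4, 1], 0], [0, [-0.4, -4, 0], 0], [0, [-0.2, -5, -0.4], 0], [0, [-0.2, -5, -0.4], 0]]'

```text
time: 26.75
position: [502.5, -100.1, 275.2]
tool_rot: [[0.41, -0.102, 0.906], [0.071, 0.994, 0.08], [-0.909, 0.032, 0.415]]
force: [0.7, 1.0, 0.6]
opening: 88.1
```

```bash
python3 s.py 410 -287 220; timeout 500 python3 - <<'E'
from pl2 import *
import h
im=h.cv2.imread("pics/t6.png"); z=np.load("pics/t6.npz")
# what does the lid look like now on the tray
hsv=h.cv2.cvtColor(im,h.cv2.COLOR_BGR2HSV)[262:328,225:300]
m=h.cv2.inRange(hsv,(0,0,60),(180,20,130)); m=h.cv2.morphologyEx(m,h.cv2.MORPH_OPEN,np.ones((3,3)))
for c in h.cv2.findContours(m,0,1)[0]:
    if h.cv2.contourArea(c)>60:
        (u,v),(a,b_),_=h.cv2.minAreaRect(c); print("blob",u+225,v+262,a,b_,h.onz(z["K"],z["R"],z["t"],u+225,v+262,33))
for A in ([(410,-287,220)],):
    b=q
    for g in A:
        b,k=go(b,g); print(g,k,np.round(fk(b,L,s)[0]),b,np.round(tilt(b),1),np.round(fk(b,L,s)[1][:,1],2))
E
```

```text
t 26.75 p [ 502.5 -100.1  275.2] q [ 1.319  0.251 -1.223  2.123  0.202  0.526  1.667] F [0.7 1.  0.6] op 88.1
[[ 0.41  -0.102  0.906]
 [ 0.071  0.994  0.08 ]
 [-0.909  0.032  0.415]] tilt 24.5855590436143 az 9.835833981715064
tool delta mm [  -1.  -178.1 -121.6]
26.75 [ 502. -100.  275.] [ 1.319  0.251 -1.223  2.123  0.202  0.526  1.667] [24.6  9.8]
blob 263.0 283.5 21.0 22.0 [438.491 250.46   33.   ]
(410, -287, 220) 5 [ 410. -287.  220.] [ 1.739  0.475 -1.21   2.125  0.266  0.538  2.097] [24.6  9.8] [-0.1   0.99  0.03]
```

A numeric check puts the lid at (438,250), round in the top view, so it is in the tray and flat. Next is the dipper.

Emit:
drive_tool --commands '[[0, [0, -3.5, -2.5], 0], [0, [0, -3.5, -2.5], 0], [0, [0, -3.5, -2.5], 0], [0, [0, -3.5, -2.5], 0], [0, [0, -3.5, -2.5], 0], [0, [0, 0, 0], 0], [0, [0, 0, 0], 0], [0, [0, 0, 0], 0], [0, [0, 0, 0], 0], [0, [0, 0, 0], 0]]'

```text
time: 28.0
position: [399.7, -281.1, 199.0]
tool_rot: [[0.398, -0.11, 0.911], [0.119, 0.991, 0.067], [-0.91, 0.081, 0.407]]
force: [-0.6, -0.5, 0.4]
opening: 88.5
```

```bash
python3 s.py 408 -282 215; python3 - <<'E'
from h import *
c=cam("wrist"); cv2.imwrite("pics/w7.png",c[0]);np.savez("pics/w7.npz",K=c[1],R=c[2],t=c[3]); print(proj(*c[1:],[400,-283,170]),proj(*c[1:],[400,-283,114]),proj(*c[1:],[395,-268.7,40]))
h=c[0].max(2); m=(h<28).astype(np.uint8)
n,l,st,ce=cv2.connectedComponentsWithStats(m)
for i in range(1,n):
    if 150<st[i][4]<12000: print(st[i],ce[i])
E
```

```text
t 28.0 p [ 399.7 -281.1  199. ] q [ 1.716  0.51  -1.158  2.136  0.229  0.534  2.153] F [-0.6 -0.5  0.4] op 88.5
[[ 0.398 -0.11   0.911]
 [ 0.119  0.991  0.067]
 [-0.91   0.081  0.407]] tilt 24.54331246349221 az 16.63689193891999
tool delta mm [-11.3  -0.5  14. ]
[305.12220129 259.80815336] [299.10048275 193.43400151] [314.33056567 131.46621827]
[ 284  188   34   84 2187] [298.82121628 230.72016461]
[ 57 363 253   3 457] [179.14004376 363.59080963]
[373 363 201   3 330] [474.38181818 364.17878788]
[617 387  23  46 374] [629.55080214 415.67112299]
```

View pics/w7.png

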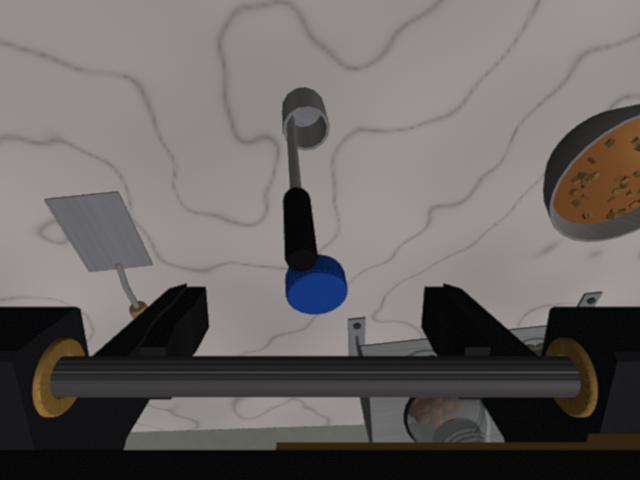

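The picture shows the dipper's grip from (294,190) to (302,262), within about 5 px of the prediction. I'll level the jaw axis, descend and close lightly.

Emit:
drive_tool --commands '[[0, [0, 0, 0], -0.1], [0, [0, 0, 0], -0.1], [0, [1.6, -0.05, -0.55], 0], [0, [1.6, -0.05, -0.55], 0], [0, [1.6, -0.05, -0.55], 0], [0, [1.5, -0.05, -0.5], 0], [0, [1.3, -0.05, -0.45], 0], [1, [0, 0, 0], 0], [1, [0, 0, 0], 0], [1, [0, 0, 0], 0]]' --grip_force 4

```text
time: 29.3
position: [410.3, -282.7, 120.2]
tool_rot: [[0.4, -0.296, 0.867], [0.112, 0.955, 0.275], [-0.91, -0.012, 0.415]]
force: [-0.8, 0.1, 0.1]
opening: 60.1
```

```bash
python3 s.py 407.6 -281 122.7
```

```text
t 29.3 p [ 410.3 -282.7  120.2] q [ 1.528  0.628 -0.962  2.174  0.428  0.354  2.219] F [-0.8  0.1  0.1] op 60.1
[[ 0.4   -0.296  0.867]
 [ 0.112  0.955  0.275]
 [-0.91  -0.012  0.415]] tilt 24.520173826355258 az 15.705527586797784
tool delta mm [-3.2  2.4 -0.8]
```

Emit:
drive_tool --commands '[[1, [0, 0, 0], 0], [1, [0, 0, 0], 0], [1, [0, 0, 0], 0], [1, [0, 0, 0], 0], [1, [0, 0, 0], 0], [1, [0, 0, 0], 0], [1, [0, 0, 0], 0], [1, [0, 0, 0], 0], [1, [0, 0, 0], 0], [1, [0, 0, 0], 0]]'

```text
time: 30.55
position: [410.4, -283.0, 120.9]
tool_rot: [[0.4, -0.296, 0.867], [0.112, 0.955, 0.274], [-0.91, -0.013, 0.415]]
force: [-0.0, 0.2, 0.2]
opening: 16.2
```

```bash
python3 s.py 407.6 -281 122.7;  python3 - <<'E'
from h import *
c=cam("wrist"); cv2.imwrite("pics/w8.png",c[0])
E
```

```text
t 30.55 p [ 410.4 -283.   120.9] q [ 1.529  0.626 -0.963  2.174  0.427  0.355  2.219] F [-0.   0.2  0.2] op 16.2
[[ 0.4   -0.296  0.867]
 [ 0.112  0.955  0.274]
 [-0.91  -0.013  0.415]] tilt 24.54385965050466 az 15.574700175013023
tool delta mm [-2.5  2.7 -1.2]
```

The dipper is gripped at 16 mm. With a light grip I'll now lean the handle toward the robot by about 25°, pivoting on the cup's edge, so that it lines up with the tool and the jar's axis.

Emit:
drive_tool --commands '[[1, [-0.29, 0, -0.64], 0], [1, [-0.29, 0, -0.64], 0], [1, [-0.29, 0, -0.64], 0], [1, [-0.29, 0, -0.64], 0], [1, [-0.19, 0, -0.68], 0], [1, [-0.15, 0, -0.7], 0], [1, [-0.14, 0, -0.7], 0], [1, [-0.1, 0, -0.72], 0], [1, [-0.1, 0, -0.6], 0], [1, [0, 0, 0], 0]]'

```text
time: 31.85
position: [347.1, -302.6, 112.5]
tool_rot: [[0.401, -0.295, 0.867], [0.112, 0.955, 0.273], [-0.909, -0.013, 0.416]]
force: [0.3, 1.0, 2.0]
opening: 17.2
```

```bash
python3 s.py;  python3 - <<'E'
from h import *
a=cam("scene");b=cam("wrist")[0]
cv2.imwrite("pics/s9.png",np.vstack([cv2.resize(a[0][200:300,100:260],(640,400)),cv2.resize(b[60:320],None,fx=.75,fy=.75)[:,:].copy() if 0 else cv2.resize(b[0:300],(640,200))]))
E
```

```text
t 31.85 p [ 347.1 -302.6  112.5] q [ 1.727  0.65  -1.02   2.228  0.438  0.369  2.344] F [0.3 1.  2. ] op 17.2
[[ 0.401 -0.295  0.867]
 [ 0.112  0.955  0.273]
 [-0.909 -0.013  0.416]] tilt 24.591473543303206 az 15.559315499716917
```

View pics/s9.png

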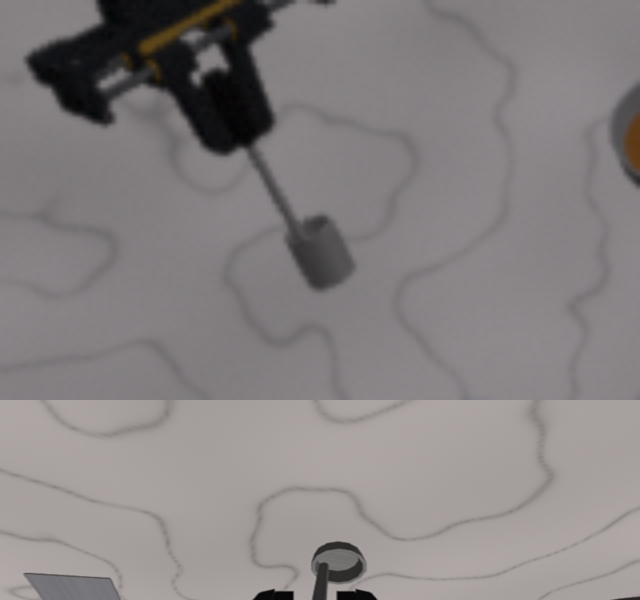

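The dipper now leans in line with the tool: handle at (270,185) and cup at (320,255) in the crop, and the wrist view looks straight into the cup. I'll grip firmly and lift toward the jar.

Emit:
drive_tool --commands '[[1, [0, 0, 0], 0], [1, [0, 0, 0], 0], [1, [-1.8, 0, 0.8], 0], [1, [-3.6, 0, 1.7], 0], [1, [-3.6, 0, 1.7], 0], [1, [-3.6, 0, 1.7], 0], [1, [-2, 0, 0.9], 0], [1, [0.5, 0.7, 2.1], 0], [1, [1, 1.3, 4.2], 0], [1, [1, 1.3, 4.2], 0]]' --grip_force 45

```text
time: 33.2
position: [436.8, -239.0, 295.8]
tool_rot: [[0.395, -0.288, 0.872], [0.11, 0.958, 0.267], [-0.912, -0.01, 0.41]]
force: [0.3, -1.7, -0.8]
opening: 14.6
```

```bash
python3 s.py 602 -126 330; timeout 300 python3 - <<'E'
from pl2 import *
b=q
for g in ((602,-126,330),(650,-117,196)):
    b,k=go(b,g); print(k,np.round(fk(b,L,s)[0]),b,np.round(tilt(b),1))
E
```

```text
t 33.2 p [ 436.8 -239.   295.8] q [ 1.691  0.267 -1.2    2.046 -0.084  0.7    2.462] F [ 0.3 -1.7 -0.8] op 14.6
[[ 0.395 -0.288  0.872]
 [ 0.11   0.958  0.267]
 [-0.912 -0.01   0.41 ]] tilt 24.21818504131981 az 15.499998593610648
tool delta mm [ 46.6  60.3 188.3]
33.2 [ 437. -239.  296.] [ 1.691  0.267 -1.2    2.046 -0.084  0.7    2.462] [24.2 15.5]
4 [ 600. -128.  330.] [ 1.044  0.354 -0.982  1.822  0.187  0.729  1.9  ] [24.2 15.5]
3 [ 650. -117.  196.] [ 0.776  0.565 -0.757  1.854  0.427  0.494  1.701] [24.2 15.5]
```

Emit:
drive_tool --commands '[[1, [0.9, 1.2, 3.8], 0], [1, [0.9, 1.2, 3.8], 0], [1, [0.9, 1.2, 3.8], 0], [1, [0.9, 1.2, 3.8], 0], [1, [0.5, 0.6, 2], 0], [1, [0, 0, 0], 0], [1, [0, 0, 0], 0], [1, [0, 0, 0], 0], [1, [0, 0, 0], 0], [1, [0, 0, 0], 0]]'

```text
time: 34.45
position: [588.1, -132.8, 325.0]
tool_rot: [[0.387, -0.291, 0.875], [0.108, 0.957, 0.27], [-0.916, -0.01, 0.401]]
force: [-0.4, -0.4, -0.7]
opening: 15.1
```

```bash
python3 s.py 602 -126 330;  python3 - <<'E'
from h import *
ims={}
for n in("scene","top","wrist"):
    c=cam(n); ims[n]=c; cv2.imwrite(f"pics/{n}10.png",c[0]); np.savez(f"pics/{n}10.npz",K=c[1],R=c[2],t=c[3])
M=np.array([657.5,-102.8,170.7]); o=robot.get_obs(); R=np.array(o["tool_rot"]); p=np.array(o["position"])
cup=p-19*R[:,0]+122*R[:,0]+12.5*R[:,1]
for n in ims: print(n,"mouth",proj(*ims[n][1:],M),"cup est",proj(*ims[n][1:],cup),"tip",proj(*ims[n][1:],p))
a=ims["scene"][0]; u,v=proj(*ims["scene"][1:],M).astype(int)
A=cv2.resize(a[v-70:v+30,u-50:u+50],(480,480),interpolation=cv2.INTER_CUBIC); print("scene crop origin",u-50,v-70,"scale4.8")
b=ims["wrist"][0][0:480,160:480]
cv2.imwrite("pics/v10.png",np.hstack([A,b]))
E
```

```text
t 34.45 p [ 588.1 -132.8  325. ] q [ 1.071  0.347 -0.992  1.84   0.178  0.729  1.922] F [-0.4 -0.4 -0.7] op 15.1
[[ 0.387 -0.291  0.875]
 [ 0.108  0.957  0.27 ]
 [-0.916 -0.01   0.401]] tilt 23.67364126887952 az 15.630914625548296
tool delta mm [ 1.5  2.4 16. ]
scene mouth [278.13807843 272.24619597] cup est [268.33830514 246.21634807] tip [249.40868063 209.15273072]
top mouth [392.58247493 199.25187936] cup est [399.23591465 208.36614144] tip [416.96679564 218.0645665 ]
wrist mouth [326.00525648 223.570221  ] cup est [333.23246404 238.78893303] tip [314.25053625 307.98422438]
scene crop origin 228 202 scale4.8
```

View pics/v10.png

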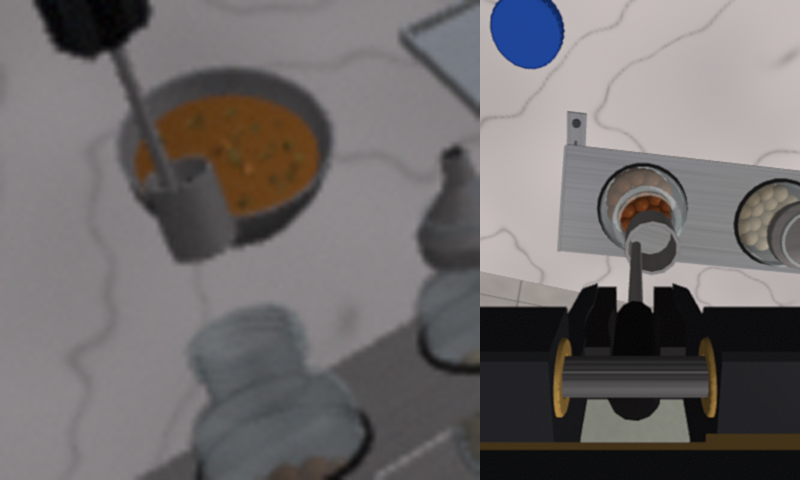

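The picture shows the cup at crop (195,215), 0.5 px from my estimate, the jar mouth at about (245,328), and the handle aligned with the tool. I'll refine the jar axis from the gripped-lid poses, since the jaws centred the lid in four directions.

```bash
python3 - <<'E'
import numpy as np
np.set_printoptions(precision=1,suppress=True)
a=np.array([-.431,-.079,.899]);a/=np.linalg.norm(a)
T=np.array([[662.5,-99.3,146.7],[667.7,-101.5,151.1],[663,-99.6,153.9],[658.8,-103.4,159.2]])
Y=np.array([[-.259,-.946,-.193],[.314,-.943,.108],[.698,.595,.399],[-.619,.735,-.276]])
M=np.array([657.5,-102.8,170.7]); r=np.array([-.181,.983,0]);r-=a*(r@a);r/=np.linalg.norm(r);e2=np.cross(a,r)
A=[];b=[]
for t,y in zip(T,Y):
    y=y-a*(y@a); d=t-M; d=d-a*(d@a); A.append([y@r,y@e2]); b.append(y@d)
c,res,_,_=np.linalg.lstsq(np.array(A),np.array(b),rcond=None); print("axis offset r,e2",c,"res",np.array(A)@c-b)
M2=M+c[0]*r+c[1]*e2; print("M2",M2)
from h import *
for n in("scene","wrist","top"):
    z=np.load(f"pics/{n}10.npz"); print(n,[proj(z["K"],z["R"],z["t"],m) for m in (M,M2)])
o=robot.get_obs();R=np.array(o["tool_rot"]);p=np.array(o["position"]);C=p+103*R[:,0]+12.5*R[:,1]
print("shift to line up (tool x,y,z)",R.T@(M2-C),R.T@(M-C),"angle",np.degrees(np.arccos(-a@R[:,0])))
# rim edges in wrist image: profile along vertical through the mouth
g=cv2.cvtColor(cv2.imread("pics/wrist10.png"),cv2.COLOR_BGR2GRAY); print("col325",g[150:270:3,325]); print("row212",g[212,270:385:3])
E
```

```text
axis offset r,e2 [0.1 1.2] res [ 0.2 -0.9 -0.2 -0.8]
M2 [ 656.5 -102.9  170.2]
scene [array([278.1, 272.2]), array([277.9, 272.1])]
wrist [array([326. , 223.6]), array([326.2, 222.2])]
top [array([392.6, 199.3]), array([392.6, 199.7])]
shift to line up (tool x,y,z) [68.4 -2.7  5.2] [68.4 -2.9  6.4] angle 3.1887495135325876
col325 [173 122 132 129 107  20  95  81  84  89  92  96 132 133 108 104  40  55
  66  76  57  53  52  53  69 129 125 126 125 130 127 132 131 126 124  49
  52  51  51  51]
row212 [134 133 128  33 118 116  88  92 140 129 130  60  63  75  70  35  41  54
  52  52  52  51  51  51  40  41  46  73 119 136 129 104  99 133 132 132
 131 130 131]
```

Axis confirmed within about 1 mm. I'll line up and insert along the tool axis.

Emit:
drive_tool --commands '[[1, [0, -0.14, 0.3], 0], [1, [0, -0.14, 0.3], 0], [1, [1.8, 0, 0], 0], [1, [1.8, 0, 0], 0], [1, [0, 0, 0], 0], [1, [0.6, 0, 0], 0], [1, [0.6, 0, 0], 0], [1, [0.7, 0, 0], 0], [1, [0.7, 0, 0], 0], [1, [0, 0, 0], 0]]'

```text
time: 35.85
position: [621.3, -127.2, 270.9]
tool_rot: [[0.389, -0.291, 0.874], [0.107, 0.957, 0.271], [-0.915, -0.012, 0.404]]
force: [0.2, 0.1, -1.4]
opening: 15.1
```

```bash
cat > ins.py <<'E'
from h import *
np.set_printoptions(precision=1,suppress=True)
M=np.array([656.5,-102.9,170.2]);a=np.array([-.431,-.079,.899])
o=robot.get_obs();R=np.array(o["tool_rot"]);p=np.array(o["position"]);C=p+103*R[:,0]+12.5*R[:,1]
print(o["time"],p,"F",np.array(o["force"]),np.round(o["wrist_torque"],2),"op",o["opening"],"M rel cup in tool",R.T@(M-C),"cup centre above rim along axis",(C-M)@a,"axis angle",np.degrees(np.arccos(-a@R[:,0])))
print("q",np.round(o["joints"],2))
E
python3 ins.py
```

```text
35.85 [ 621.3 -127.2  270.9] F [ 0.2  0.1 -1.4] [-0.1  0.5 -0. ] op 15.065988989008115 M rel cup in tool [ 5.5  1.7 -3.3] cup centre above rim along axis 5.262240390901373 axis angle 2.9171063128234693
q [ 0.9  0.5 -0.9  1.8  0.3  0.6  1.8]
```

Emit:
drive_tool --commands '[[1, [0, 0.15, -0.3], 0], [1, [0.7, 0, 0], 0], [1, [0.7, 0, 0], 0], [1, [0.7, 0, 0], 0], [1, [0.7, 0, 0], 0], [1, [0.7, 0, 0], 0], [1, [0.7, 0, 0], 0], [1, [0.7, 0, 0], 0], [1, [0.7, 0, 0], 0], [1, [0, 0, 0], 0]]'

```text
time: 37.1
position: [641.8, -120.2, 214.6]
tool_rot: [[0.39, -0.291, 0.874], [0.107, 0.957, 0.27], [-0.915, -0.011, 0.404]]
force: [-1.1, -0.3, -0.2]
opening: 15.2
```

```bash
python3 ins.py
```

```text
37.1 [ 641.8 -120.2  214.6] F [-1.1 -0.3 -0.2] [-0.1  0.5  0. ] op 15.228315148724892 M rel cup in tool [-54.8   0.2  -0.4] cup centre above rim along axis -54.72200841951653 axis angle 2.902868777488944
q [ 0.8  0.5 -0.8  1.9  0.4  0.5  1.7]
```

Emit:
drive_tool --commands '[[1, [0.5, 0, 0], 0], [1, [0.4, 0, 0], 0], [1, [0.4, 0, 0], 0], [1, [0.3, 0, 0], 0], [1, [0.2, 0, 0], 0], [1, [0.1, 0, 0], 0], [1, [0, 0, 0], 0], [1, [0, 0, 0], 0], [1, [0, 0, 0], 0], [1, [0, 0, 0], 0]]'

```text
time: 38.35
position: [649.9, -118.3, 197.3]
tool_rot: [[0.39, -0.29, 0.874], [0.106, 0.957, 0.27], [-0.914, -0.013, 0.404]]
force: [-1.3, 0.3, 1.1]
opening: 14.9
```

```bash
python3 ins.py
```

```text
38.35 [ 649.9 -118.3  197.3] F [-1.3  0.3  1.1] [-0.1  0.7  0. ] op 14.880322633614034 M rel cup in tool [-74.    0.7  -1. ] cup centre above rim along axis -73.98582996385527 axis angle 2.823884192590346
q [ 0.8  0.6 -0.8  1.9  0.4  0.5  1.7]
```

Contact is just felt and the cup sits about 1 mm from its nominal rest position. I'll release and back off.

Emit:
drive_tool --commands '[[0, [0, 0, 0], 0], [0, [0, 0, 0], 0], [0, [0, 0, 0], 0], [0, [0, 0, 0], 0], [0, [0, 0, 0], 0], [0, [0, 0, 0], 0], [0, [-1, 0, 0], 0], [0, [-2, 0, 0], 0], [0, [-3, 0, 0], 0], [0, [-4, 0, 0], 0]]'

```text
time: 39.6
position: [609.6, -128.2, 290.8]
tool_rot: [[0.389, -0.292, 0.874], [0.109, 0.956, 0.271], [-0.915, -0.011, 0.404]]
force: [0.0, 0.0, 0.5]
opening: 88.0
```

Emit:
drive_tool --commands '[[0, [-3, 0, 0], 0], [0, [-3, 0, 0], 0], [0, [-2, 0, 0], 0], [0, [0, 0, 0], 0], [0, [0, 0, 0], 0], [0, [0, 0, 0], 0], [0, [0, 0, 0], 0], [0, [0, 0, 0], 0], [0, [0, 0, 0], 0], [0, [0, 0, 0], 0]]'

```text
time: 40.85
position: [576.5, -136.5, 367.9]
tool_rot: [[0.39, -0.293, 0.873], [0.106, 0.956, 0.273], [-0.915, -0.014, 0.404]]
force: [0.7, 0.6, 0.1]
opening: 88.3
```

```bash
python3 s.py;  python3 - <<'E'
from h import *
a=cam("scene")[0]; b=cam("top")[0]
A=cv2.resize(a[160:330,230:430],(706,600)); cv2.imwrite("pics/f.png",A)
z=np.load("pics/top10.npz")
hsv=cv2.cvtColor(b,cv2.COLOR_BGR2HSV)[262:328,225:300]
m=cv2.morphologyEx(cv2.inRange(hsv,(0,0,60),(180,20,130)),cv2.MORPH_OPEN,np.ones((3,3)))
for c in cv2.findContours(m,0,1)[0]:
    if cv2.contourArea(c)>60:
        (u,v),w,_=cv2.minAreaRect(c); print("lid",u+225,v+262,w,onz(z["K"],z["R"],z["t"],u+225,v+262,33))
E
```

```text
t 40.85 p [ 576.5 -136.5  367.9] q [ 1.162  0.287 -1.057  1.804  0.106  0.812  1.985] F [0.7 0.6 0.1] op 88.3
[[ 0.39  -0.293  0.873]
 [ 0.106  0.956  0.273]
 [-0.915 -0.014  0.404]] tilt 23.850235639262294 az 15.26861521207997
lid 263.0 283.5 (21.0, 22.0) [438.49122306 250.46001126  33.        ]
```

View pics/f.png

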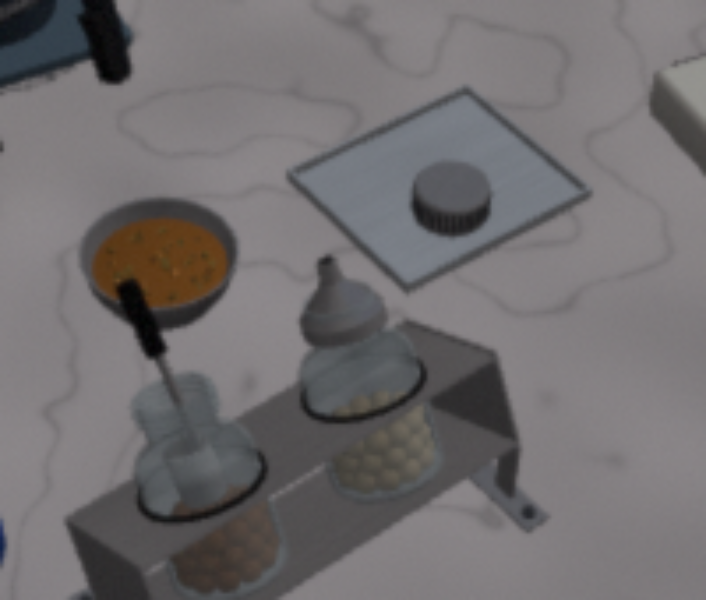

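The picture shows the dipper's cup on the nuts at (195,475) with the handle leaning out of the neck. The lid lies flat and top side up at (450,195) in the tray, and the gripper is clear. Handing in.

```bash
python3 -c "
from bench import robot
print(robot.hand_in())"
```

```text
the job is handed in; nothing more can be done
None
```

The job is done and was handed in at about 41 s of the 72 s allowed; the hand-in gave no verdict.

- **Tilt:** The interface turns the tool only about its own axis. I got the 26° tilt the jar needs by driving the arm against its joint ranges, and planned the moves with a kinematic model fitted to the recorded poses.
- **Lid:** I turned it about 240° counter-clockwise, lifted it along the jar's axis, levelled it on the tray floor and let go.
- **Dipper:** I gripped it lightly and leaned it on its cup's edge until it lined up with the tool. I then gripped it firmly, slid it into the jar cup first, released it and backed off.

**Last checks:**
- **Lid:** The top view puts it at about (438, 250), some 31 mm and −8 mm from the tray's centre. It looks round and flat, the same as in the check after I let it go.
- **Dipper:** At release the cup's centre was about 74 mm below the rim, against 75 mm for resting on the nuts. The final picture shows it on the nuts, with the handle leaning on the neck.
- **Robot:** The gripper is open, well clear and touching nothing.
- **Bystanders:** The bowl looks in place in the last picture; I did not measure it. The mould and the spatula were not checked again at the end, though the arm never went near them.

**Disagreements:**
- **First approach:** It drifted off target when joints 2 and 3 reached their limits. Joint 2 read −0.373 against its stated −0.37 range. I had to re-route, which took about 4 s.
- **Alignment:** The tool was 2 to 3° off the jar's axis throughout, which did no visible harm.
- **Jar mouth:** My reading from the images was a few mm off the measured axis. I trusted the gripped-lid poses, which agreed with the first measurement to about 1 mm.

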